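# Restock the change machine's cash drawer

### The job

The laundry's change machine has run dry: pull the till's cash drawer open, stand the empty coin cassettes (orange lids, in the drawer) in the orange return tray, stand every full cassette (blue lid, on the black mat) on the floor of a drawer bay of its own and push the drawer fully home. Be gentle: the cassettes are thin plastic that cracks if gripped or pressed hard (over 70 N from the fingers in all), so set them down rather than drop them, and slide the drawer slowly, never slamming it. Leave the bottle, the jar and the mug where they are.

Things in the scene. Friction and masses are not known exactly. Their poses are not given: they have to be found in the camera images.
- cashdrawer (a joint): how far the cash drawer is pulled out, m: 0 = fully home (front panel flush on the till), 0.17 = fully out (stop). It slides along the -x direction of bay1, level; friction about 2 N, it stays where it is left. Starts within 12 mm of home
- drawer_handle (a point): middle of the drawer's dark bar handle, 97 mm above the counter; moves with the drawer. The bar runs along its y axis, about 120 mm long, 11 mm thick, 35 mm off the front panel's face (room for one finger between). The panel's top edge is 106 mm, the till's top 120 mm above the counter. Its -x axis is the way the drawer opens
- bay1 (a point): on the drawer's floor (14 mm above the counter), centre of the middle of three bays; moves with the drawer, 117 mm behind the handle bar. -x: the way the drawer opens, z up. Each bay is 128 mm (x) by 60 mm (y), parted by ridges 30 mm wide, 24 mm high, and takes one standing cassette, length along x. Front panel's inner face 64 mm to -x. From 0.13 m out the bays lie clear of the till
- bay0 (a point): the same point of the bay 90 mm to +y of the middle one
- bay2 (a point): the same point of the bay 90 mm to -y of the middle one
- till: the beige till (fixed), 240 x 310 x 120 mm, origin at the centre of its underside, the drawer's front towards its -x; its flat top is clear
- tray_in (a point): centre of the inner floor of the orange return tray (fixed, open-topped, inside 135 mm (x) by 310 mm (y), walls 24 mm high over the counter, 5 mm thick; floor about 5 mm above the counter). Three cassettes fit in it side by side, e.g. at this point and 100 mm to +y and to -y of it, their length along x
- mat: flat black rubber mat (fixed) 170 x 380 x 4 mm, origin at the centre of its underside; the full cassettes stand on it
- full1: FULL coin cassette: clear box with stacks of coins and a BLUE lid, 100 mm long (its x axis) x 45 mm wide (y) x 65 mm tall (z), origin at the centre of its underside. About 0.4 kg. Starts standing on the black mat, or absent. Cracks if the fingers push on it with over 70 N (both fingers added): a grip of 20 to 25 N holds it well
- full2: FULL coin cassette: clear box with stacks of coins and a BLUE lid, 100 mm long (its x axis) x 45 mm wide (y) x 65 mm tall (z), origin at the centre of its underside. About 0.4 kg. Starts standing on the black mat, or absent. Cracks if the fingers push on it with over 70 N (both fingers added): a grip of 20 to 25 N holds it well
- full3: FULL coin cassette: clear box with stacks of coins and a BLUE lid, 100 mm long (its x axis) x 45 mm wide (y) x 65 mm tall (z), origin at the centre of its underside. About 0.4 kg. Starts standing on the black mat, or absent. Cracks if the fingers push on it with over 70 N (both fingers added): a grip of 20 to 25 N holds it well
- empty1: EMPTY coin cassette: clear box, nothing inside, ORANGE lid, 100 mm long (its x axis) x 45 mm wide (y) x 65 mm tall (z), origin at the centre of its underside. About 0.08 kg. Starts standing in a drawer bay, length along the drawer's x, hidden while the drawer is shut, or absent. Cracks above 70 N (both fingers added): grip with 20 to 25 N
- empty2: EMPTY coin cassette: clear box, nothing inside, ORANGE lid, 100 mm long (its x axis) x 45 mm wide (y) x 65 mm tall (z), origin at the centre of its underside. About 0.08 kg. Starts standing in a drawer bay, length along the drawer's x, hidden while the drawer is shut, or absent. Cracks above 70 N (both fingers added): grip with 20 to 25 N
- empty3: EMPTY coin cassette: clear box, nothing inside, ORANGE lid, 100 mm long (its x axis) x 45 mm wide (y) x 65 mm tall (z), origin at the centre of its underside. About 0.08 kg. Starts standing in a drawer bay, length along the drawer's x, hidden while the drawer is shut, or absent. Cracks above 70 N (both fingers added): grip with 20 to 25 N
- softener: blue bottle with a white cap, 68 mm diameter, 190 mm tall, origin under its centre; bystander
- tablets: white jar with a green cap, 80 mm diameter, 110 mm tall, origin under its centre; bystander
- mug: white mug, 80 mm diameter, 90 mm tall, with a handle, origin under its centre; bystander
Things that resemble listed ones, but are neither listed nor needed, are in the scene too. What is shaped like the full1 but green is not meant. What is shaped like the full2 but green is not meant.

How it is judged:
By the outcome, as a careful person would: the job done as asked, in the order asked, and still so for the second after the job is handed in, with the robot touching nothing.
Of full1, full2, full3 only 2 to 3 are there at a start; the rules pass over those that are not, and their reading is None.
Of empty1, empty2, empty3 only 2 to 3 are there at a start; the rules pass over those that are not, and their reading is None.
At some moment in a run one of full1, full2, full3 may be knocked a few centimetres aside while the robot is not near it.
It also fails if it takes over 210 s, if anything falls off the work surface, if the arm or the gripper's body presses on something with over 40 N, if the wrist force passes 120 N, or if a joint passes its speed limit or range.

### The arm

A 6-joint arm with a two-finger parallel gripper is mounted at the origin on the work surface. World frame = base frame: x ahead of the robot, y to its left, z up, the work surface at z = 0. Lengths are in mm, angles in rad, forces in N, time in s.
With the tool pointing down it reaches from about 275 to 875 mm from the base axis. Payload 12.5 kg.
Tool frame: the origin (TCP) lies midway between the tips of the shut fingers; the grasp point (between the pads) lies r.hold_point_z behind it (r.hold_point_z is the distance from the TCP to the grasp point, in mm); z points along the fingers, x is the direction in which the jaws open and shut, and the axes are right-handed (so a half turn about z gives the same grasp; the last joint's range is limited). The gripper opens to 85 mm and grips with 20 to 120 N. Pads are 22 mm wide; open, the fingers measure 114 mm over their backs; the gripper's body (76 mm by 85 mm) begins 54 mm behind the grasp point. The pads swing forward as they close: fully open they stand 13 mm farther back than shut.
Start: joints at [-1.376, 0.351, 1.652, -0, 1.139, -0.085], TCP at [151.91, -528.59, 231.29] pointing down, gripper open.
Joint ranges: [-2.75, 2.75], [-0.79, 2.1], [0.01, 2.65], [-1.57, 4.71], [0.07, 3.14], [-2.87, 2.87]. Speed limits (rad/s): [2.22, 2.22, 2.79, 3.14, 3.14, 3.14].

### API

Orientations are given as a unit quaternion [x, y, z, w].
In Python, from rig import r gives the robot as it stands.
- The arm moves only by the tool send_rows, never from a script. Its argument "targets" is a list of rows, each an object with "offset": the shift along the tool's x, y, z in units of 60 mm (1.0 is 60 mm), a list of three; "turn": the turn, a rotation vector about the tool's x, y, z in units of 8 degrees (1.0 is 8 degrees), a list of three; "grip": the closure, from 0 (fully open) to 1 (shut). A call has 1 to 12 rows; each row is the pose to reach, as a shift and turn from the pose commanded when the call began, along the tool's axes at that moment; what a row does not reach only later rows make up. A row lasts 1/8 s, in which the tool goes at most 62.5 mm and 10.7 degrees, less where a joint would pass 70% of its speed; a pose out of reach is approached as far as the arm can. A call with a gripper value outside its range is refused whole. The fingers move at their own pace and stop on an object; "squeeze" is the grip in N (left out, the last holds). Time passes only in rows, so rows that repeat a pose let the fingers close. It gives the time, the measured TCP pose, the force and the opening at its end, in the units of the state.
- r.get_state(): the state, without advancing time (a new reading comes with each control period).
- r.capture(name): name is "scene" or "top" or "wrist"; returns (picture, depth): 480x640x3 uint8, red, green, blue; 480x640 float32, mm along the optical axis (not along the pixel's ray), 0 where there is no reading.
- r.camera_model(name): a dict with "mtx" (3x3 intrinsics, pixels), "rvec" (rotation vector, rad) and "tvec" (3), from world to camera coordinates, as OpenCV has them. Camera axes: x right, y down, z forward; pixel columns grow to the right and rows downward; lengths in mm; the calibration is good to about 2 mm. A picture is of the moment at which its call begins: read the wrist's pose just before it. camera_model takes no time and is no camera call; for the wrist camera it gives the pose at the moment of the call.
- r.close_job(): hands the job in, once; it reports no verdict.
Trained networks look in the newest picture that a camera, given by its name, has taken for a name from the list of things; names that differ only in an ending like _2 or _b are one class to them, and where a whole thing is asked for, a point or a joint stands for the part that bears it (a point fixed in the world has none). Each returns a list of dicts, best first, with "score" (0 to 1); they miss things now and then, are a little off and sometimes report something else, mostly with a low value. They report only what shows in the picture. A call takes as long as a camera call. They do not tell look-alikes from the thing itself.
- r.boxes_of(thing, camera): "rect" ([centre column, centre row, width, height] in pixels, round what is visible of it).
- r.trace(thing, camera): "region" (480x640 bool, what is visible of it) and "rect" ([centre column, centre row, width, height] in pixels, round what is visible of it).
The state is a dict: "t": time; "joint_pos": joint angles; "qvel": joint speeds; "tau": joint torques, N m; "eef_pos": TCP position; "ee_rot": TCP orientation; "contact_force": force on the tool from outside, world axes, zero at the start; "torque": the same for the moment, N m; "finger_gap": opening from 0.0 (shut) to 1.0 (fully open).
Only numpy, scipy, OpenCV 4.12 (cv2) and the standard library are available. Lean on these libraries where they do the work, as an engineer would, in place of code of your own. Each camera call takes 0.05 s, during which the arm holds its last target.

## Working session

There is one attempt and no reset: what is moved stays moved. The work goes in short steps, Python scripts to look and compute and a tool call to move; the robot and the scene stay as the last step left them, time stands still between calls to the robot, and variables do not carry over. Pictures are saved under pics/ and viewed, and the job is handed in when it is done.

Besides the shell and the picture viewer there is one more tool, called after "Request:" as a command line: name --argument value ..., lists and objects as JSON in quotes. send_rows: Moves the arm, as the interface text tells. Its arguments: {"type":"object","properties":{"targets":{"type":"array"},"squeeze":{"type":"number"}},"required":["targets"]}

```bash
ls; mkdir -p pics
cat > h.py <<'E'
import numpy as np, cv2
from scipy.spatial.transform import Rotation as R
from rig import r
def cam(n):
    m=r.camera_model(n); K=np.array(m['mtx']); Rm=cv2.Rodrigues(np.array(m['rvec'],float))[0]; t=np.array(m['tvec'],float).ravel()
    return K,Rm,t
def cloud(d,c):
    K,Rm,t=c
    v,u=np.mgrid[0:480,0:640]
    p=np.stack([(u-K[0,2])/K[0,0]*d,(v-K[1,2])/K[1,1]*d,d],-1)
    w=(p-t)@Rm
    w[d<=0]=np.nan
    return w
def proj(P,c):
    K,Rm,t=c
    q=(np.atleast_2d(P)@Rm.T+t)@K.T
    return q[:,:2]/q[:,2:]
def save(n,p): cv2.imwrite('pics/'+n+'.png',cv2.cvtColor(p,cv2.COLOR_RGB2BGR))
E
python3 - <<'E'
from h import *
print(r.get_state(), r.hold_point_z)
for n in ['scene','top','wrist']:
    p,d=r.capture(n); save(n+'0',p); np.savez('/tmp/'+n+'0.npz',p=p,d=d); K,Rm,t=cam(n); print(n,-Rm.T@t,Rm[2],K[0,0])
E
```

```text
pics
{'t': 0.0, 'joint_pos': array([-1.37560566e+00,  3.51252454e-01,  1.65243163e+00, -1.80762930e-05,
        1.13905904e+00, -8.45604062e-02]), 'qvel': array([0.00186622, 0.00125231, 0.00078076, 0.00043822, 0.00154206,
       0.00019587]), 'tau': array([-1.00662848e-03, -5.06103194e+01, -2.91403735e+01, -1.24454264e-04,
        4.59475545e-03, -1.33225842e-05]), 'eef_pos': array([ 151.84220564, -528.28709588,  230.74666035]), 'ee_rot': array([ 7.98787603e-01, -6.01612861e-01, -4.34094005e-04, -3.77529397e-04]), 'contact_force': array([-0.00723891, -0.18726442,  0.47017108]), 'torque': array([-0.00850607,  0.03102789,  0.04628564]), 'finger_gap': 1.0040997961488523} 18.700000000000003
scene [1322.43286471 -784.18304359  996.31449185] [-0.56965185  0.53390444 -0.62485424] 439.69546369265487
top [ 144.07278164   -4.67319085 1777.79888638] [ 0.22979892  0.00502588 -0.97322515] 608.6022801140624
wrist [ 225.56784238 -508.46290595  373.45442462] [-0.28580169 -0.08186678 -0.95478543] 381.9257161546636
```

View pics/scene0.png

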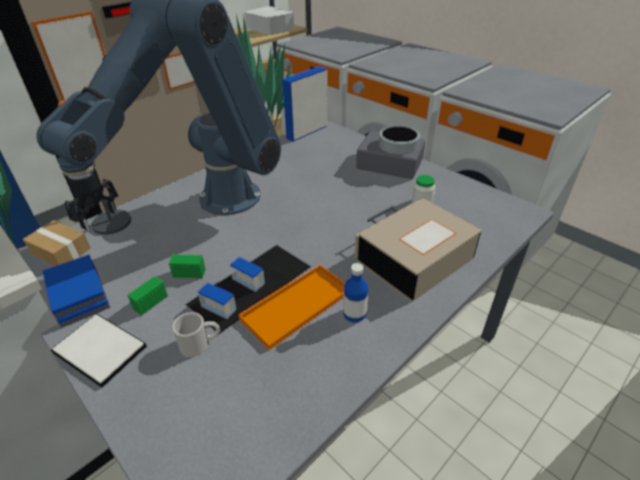

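View pics/top0.png

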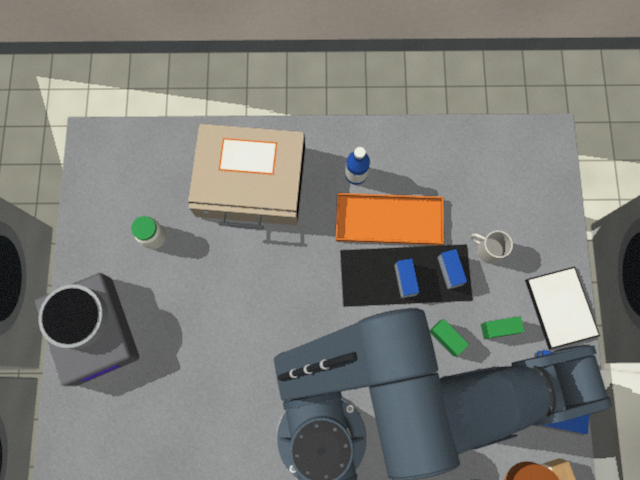

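View pics/wrist0.png

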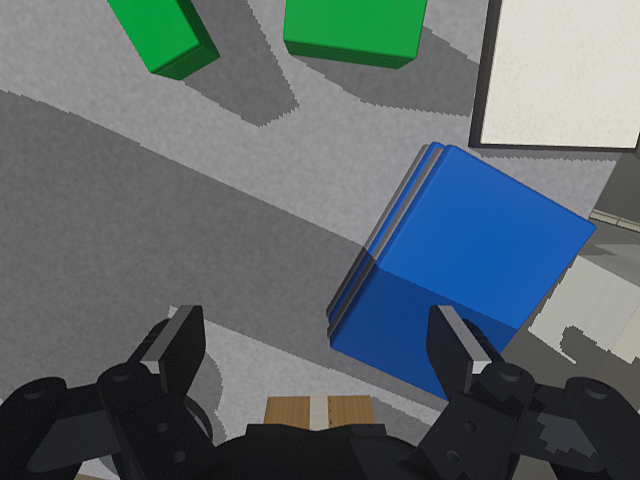

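The top view shows two blue-lid cassettes on the mat, at (407,278) and (452,268). The tray is at (390,218), the till at (247,170) and the handle at about (285,238). Things that could be mistaken for the full cassettes are the green boxes at (450,338) and (503,327), the blue binder at (570,405) and the blue bottle at (357,165). I choose by blue lid and standing on the black mat.

```bash
cat > meas.py <<'E'
from h import *
def rect_xy(P):
    P=P[np.isfinite(P).all(1)]
    (c,s,a)=cv2.minAreaRect(P[:,:2].astype(np.float32))
    if s[0]<s[1]: s=(s[1],s[0]); a+=90
    a=(a+90)%180-90
    return np.round(c,1),np.round(s,1),round(a,2),len(P)
E
python3 - <<'E'
from meas import *
z=np.load('/tmp/top0.npz'); p,d=z['p'].astype(int),z['d']; c=cam('top'); W=cloud(d,c)
hsv=cv2.cvtColor(z['p'],cv2.COLOR_RGB2HSV)
def box(u0,u1,v0,v1):
    m=np.zeros((480,640),bool); m[v0:v1,u0:u1]=1; return m
def clean(m): return cv2.morphologyEx(m.astype(np.uint8),cv2.MORPH_OPEN,np.ones((3,3)))>0
Z=W[...,2]
m=clean(box(170,320,110,235)&(Z>112)&(Z<128)); print('till top',rect_xy(W[m]),np.nanmedian(Z[m]))
blue=(hsv[...,0]>100)&(hsv[...,0]<130)&(hsv[...,1]>120)
for b in [(390,424,250,305),(434,475,240,295)]:
    m=clean(box(*b)&blue&(Z>60)&(Z<78)); print('full',rect_xy(W[m]),np.nanmedian(Z[m]))
m=clean(box(330,450,185,250)&(Z>17)&(Z<30)); print('tray rim',rect_xy(W[m]),np.nanmedian(Z[m]))
org=(hsv[...,0]<20)&(hsv[...,1]>150)
m=clean(box(330,450,185,250)&org); print('tray all',rect_xy(W[m]))
m=clean(box(335,480,240,312)&(p.sum(2)<110)); print('mat',rect_xy(W[m]),np.nanmedian(Z[m]))
m=(box(225,330,214,260)&(Z>85)&(Z<105)); print('handle',rect_xy(W[m]),np.nanmedian(Z[m]))
print(W[240,260:310:4].round(0).tolist())
for n,b in [('bottle',(340,375,140,190)),('jar',(128,168,210,255)),('mug',(468,515,225,265))]:
    m=box(*b)&(Z>40); print(n,rect_xy(W[m]),np.nanmax(Z[m]))
pp=z['p'][110:320,180:540]; save('crop0',cv2.resize(pp,None,fx=2.2,fy=2.2,interpolation=cv2.INTER_CUBIC))
r.capture('top')
for t in ['full1','drawer_handle','till']:
    print(t,[(np.round(b['rect']),round(b['score'],2)) for b in r.boxes_of(t,'top')])
E
```

```text
till top (array([757.8, 213.3]), array([310.8, 243.2]), 84.37, 7565) 119.74861732899181
full (array([ 442.5, -246.1]), array([98.1, 45.3]), 8.87, 493) 68.31231152323038
full (array([ 468.5, -379. ]), array([99.5, 44.5]), 13.91, 462) 68.52946397417053
tray rim (array([ 625.5, -244.8]), array([179.4,  10.7]), -37.42, 24) 21.68259050838182
tray all (array([ 632.4, -210.3]), array([324.6, 159. ]), 87.34, 5084)
mat (array([ 440.4, -350.6]), array([194.7, 114. ]), -78.91, 965) 3.486246622845997
handle (array([600.7, 173.2]), array([202. ,  46.1]), 88.59, 286) 98.91440051923767
[[568.0, 181.0, 2.0], [569.0, 170.0, -5.0], [565.0, 156.0, 11.0], [568.0, 145.0, 1.0], [568.0, 133.0, 1.0], [566.0, 121.0, 6.0], [568.0, 110.0, -3.0], [566.0, 97.0, 5.0], [567.0, 85.0, 2.0], [568.0, 73.0, -0.0], [567.0, 61.0, 0.0], [567.0, 49.0, 0.0], [569.0, 37.0, -7.0]]
bottle (array([ 765.4, -107.5]), array([68. , 60.7]), 76.83, 634) 198.2462913034927
jar (array([576.4, 501.2]), array([79.2, 75.4]), -74.64, 744) 122.33658539941453
mug (array([ 529.9, -491.8]), array([107.6,  80. ]), -88.9, 472) 103.77733487179265
full1 [(array([447., 340.,  42.,  36.]), 0.9), (array([452., 269.,  25.,  38.]), 0.82), (array([502., 329.,  43.,  22.]), 0.73), (array([404., 278.,  22.,  42.]), 0.56)]
drawer_handle [(array([244., 217., 108.,  26.]), 0.58)]
till [(array([245., 177., 117., 106.]), 0.6), (array([241., 214., 107.,  27.]), 0.2)]
```

View pics/crop0.png

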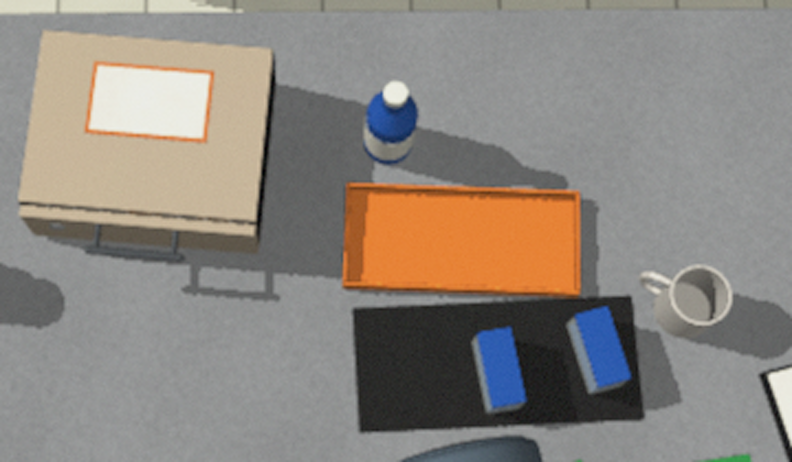

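Run:
```python
from meas import *
from scipy.optimize import minimize
z=np.load('/tmp/top0.npz'); p,d=z['p'].astype(int),z['d']; c=cam('top'); W=cloud(d,c); Z=W[...,2]
hsv=cv2.cvtColor(z['p'],cv2.COLOR_RGB2HSV)
m=((hsv[...,0]<20)&(hsv[...,1]>150)); m[:185]=0;m[250:]=0;m[:,:330]=0;m[:,450:]=0
m=m.astype(np.uint8)
def sil(q):
    x,y,a=q[0],q[1],np.radians(q[2]); P=[]
    for sx in(-1,1):
        for sy in(-1,1):
            for h in(0,24):
                lx,ly=72.5*sx,160*sy
                P.append([x+lx*np.cos(a)-ly*np.sin(a),y+lx*np.sin(a)+ly*np.cos(a),h])
    uv=proj(np.array(P),c); hull=cv2.convexHull((uv*16).astype(np.int32))
    im=np.zeros((480,640),np.uint8); cv2.fillConvexPoly(im,hull,1,8,4); return im
f=lambda q:np.sum(sil(q)!=m)
best=minimize(f,[632,-210,-2.7],method='Nelder-Mead',options=dict(initial_simplex=[[632,-210,-2.7],[640,-210,-2.7],[632,-200,-2.7],[632,-210,1]]))
print('tray',best.x,best.fun,m.sum())
# handle
a=np.radians(-5.63); ux=np.array([np.cos(a),np.sin(a)]); uy=np.array([-np.sin(a),np.cos(a)])
L=np.stack([(W[...,:2]-[757.8,213.3])@ux,(W[...,:2]-[757.8,213.3])@uy,Z],-1)
for n,rng in [('panel',(99,112,-160,-122)),]:pass
for v in range(208,236,1):
    print(v,[tuple(L[v,u].round(0).astype(int)) if np.isfinite(L[v,u,0]) else None for u in (215,222,236,250,262)])
```

```text
tray [ 630.55829307 -207.43906415   -3.02044234] 244.0 5112
208 [(np.int64(-126), np.int64(77), np.int64(98)), (np.int64(-126), np.int64(55), np.int64(107)), (np.int64(-121), np.int64(16), np.int64(102)), (np.int64(-119), np.int64(-24), np.int64(105)), (np.int64(-119), np.int64(-60), np.int64(117))]
209 [(np.int64(-132), np.int64(74), np.int64(110)), (np.int64(-127), np.int64(56), np.int64(100)), (np.int64(-127), np.int64(14), np.int64(110)), (np.int64(-122), np.int64(-25), np.int64(109)), (np.int64(-118), np.int64(-59), np.int64(104))]
210 [(np.int64(-133), np.int64(76), np.int64(102)), (np.int64(-129), np.int64(57), np.int64(96)), (np.int64(-127), np.int64(15), np.int64(103)), (np.int64(-123), np.int64(-24), np.int64(100)), (np.int64(-122), np.int64(-59), np.int64(106))]
211 [(np.int64(-135), np.int64(75), np.int64(100)), (np.int64(-134), np.int64(55), np.int64(101)), (np.int64(-131), np.int64(14), np.int64(106)), (np.int64(-126), np.int64(-25), np.int64(102)), (np.int64(-124), np.int64(-60), np.int64(106))]
212 [(np.int64(-136), np.int64(77), np.int64(91)), (np.int64(-136), np.int
[... 4898 characters left out ...]
33 [(np.int64(-175), np.int64(89), np.int64(-8)), (np.int64(-175), np.int64(66), np.int64(1)), (np.int64(-171), np.int64(24), np.int64(1)), (np.int64(-166), np.int64(-17), np.int64(-2)), (np.int64(-162), np.int64(-53), np.int64(-5))]
234 [(np.int64(-179), np.int64(88), np.int64(-3)), (np.int64(-179), np.int64(65), np.int64(6)), (np.int64(-174), np.int64(24), np.int64(1)), (np.int64(-169), np.int64(-18), np.int64(-3)), (np.int64(-167), np.int64(-54), np.int64(1))]
235 [(np.int64(-183), np.int64(86), np.int64(3)), (np.int64(-181), np.int64(65), np.int64(1)), (np.int64(-177), np.int64(23), np.int64(1)), (np.int64(-172), np.int64(-17), np.int64(-6)), (np.int64(-171), np.int64(-55), np.int64(8))]
```

```bash
cat > go.py <<'E'
from h import *
import sys
def go(x,y,z,th,s=None):
    s=s or r.get_state(); p=np.array(s['eef_pos']); M=R.from_quat(s['ee_rot']).as_matrix()
    d=M.T@(np.array([x,y,z])-p)/60
    cur=np.degrees(np.arctan2(M[1,0],M[0,0])); dt=(cur-th+180)%360-180
    print('at',p.round(1),'th',round(cur,2),'tilt',round(np.degrees(np.arccos(-M[2,2])),2),'q',np.round(s['joint_pos'],2),'F',np.round(s['contact_force'],1),'gap',round(s['finger_gap'],3),'t',round(s['t'],2))
    print('offset',d.round(3).tolist(),'turn z',round(dt/8,3),'dist',round(np.linalg.norm(d)*60))
# till frame
TC=np.array([757.8,213.3]);A=np.radians(-5.63)
def loc(lx,ly): return TC+lx*np.array([np.cos(A),np.sin(A)])+ly*np.array([-np.sin(A),np.cos(A)])
if __name__=='__main__': go(*map(float,sys.argv[1:5]))
E
python3 - <<'E'
from go import *
x,y=loc(-170.5,-2);print(x,y); go(x,y,231,-5.63)
E
```

```text
587.9262551664176 228.03637730973904
at [ 151.9 -528.5  231.1] th -73.97 tilt 0.02 q [-1.38  0.35  1.65 -0.    1.14 -0.08] F [-0.3 -0.4 -0.3] gap 1.004 t 0.35
offset [-10.112, -10.467, 0.005] turn z -8.542 dist 873
```

Request:
send_rows --targets '[{"offset": [-10.11,-10.47,0],"turn": [0,0,-8.54],"grip": 0.65},{"offset": [-10.11,-10.47,0],"turn": [0,0,-8.54],"grip": 0.65},{"offset": [-10.11,-10.47,0],"turn": [0,0,-8.54],"grip": 0.65},{"offset": [-10.11,-10.47,0],"turn": [0,0,-8.54],"grip": 0.65},{"offset": [-10.11,-10.47,0],"turn": [0,0,-8.54],"grip": 0.65},{"offset": [-10.11,-10.47,0],"turn": [0,0,-8.54],"grip": 0.65},{"offset": [-10.11,-10.47,0],"turn": [0,0,-8.54],"grip": 0.65},{"offset": [-10.11,-10.47,0],"turn": [0,0,-8.54],"grip": 0.65},{"offset": [-10.11,-10.47,0],"turn": [0,0,-8.54],"grip": 0.65},{"offset": [-10.11,-10.47,0],"turn": [0,0,-8.54],"grip": 0.65},{"offset": [-10.11,-10.47,0],"turn": [0,0,-8.54],"grip": 0.65},{"offset": [-10.11,-10.47,0],"turn": [0,0,-8.54],"grip": 0.65}]' --squeeze 22

```text
t: 1.85
eef_pos: [527.4, 123.2, 231.4]
ee_rot: [0.999, -0.049, 0.0, 0.0]
contact_force: [0.1, -1.1, 0.4]
finger_gap: 0.349
```

```bash
python3 go.py 587.9 228 150 -5.63
```

```text
at [527.4 123.2 231.4] th -5.63 tilt 0.02 q [ 0.14  0.34  1.67 -0.    1.13  0.24] F [ 0.1 -1.1  0.4] gap 0.349 t 1.85
offset [0.832, -1.837, 1.357] turn z 0.0 dist 146
```

Request:
send_rows --targets '[{"offset": [0.83,-1.84,1.36],"turn": [0,0,0],"grip": 0.65},{"offset": [0.83,-1.84,1.36],"turn": [0,0,0],"grip": 0.65},{"offset": [0.83,-1.84,1.36],"turn": [0,0,0],"grip": 0.65},{"offset": [0.83,-1.84,1.36],"turn": [0,0,0],"grip": 0.65}]'

```text
t: 2.35
eef_pos: [586.7, 226.3, 149.0]
ee_rot: [0.999, -0.049, -0.001, 0.0]
contact_force: [0.2, 0.2, 0.4]
finger_gap: 0.349
```

Run:
```python
from go import *
go(*loc(-170.5,-2),78,-5.63)
p,d=r.capture('wrist'); c=cam('wrist'); save('w1',p); W=cloud(d,c)
L=np.stack([(W[...,:2]-TC)@[np.cos(A),np.sin(A)],(W[...,:2]-TC)@[-np.sin(A),np.cos(A)],W[...,2]],-1); np.save('/tmp/L.npy',L)
Z=L[...,2]; X=L[...,0]; Y=L[...,1]
m=(Z>92)&(Z<108)&(X<-145)&(X>-195)&(abs(Y)<75)
print(m.sum(), [np.percentile(L[m][:,i],[2,50,98]).round(1) for i in range(3)])
m=(Z>100)&(Z<110)&(X<-110)&(X>-145)
print(m.sum(), [np.percentile(L[m][:,i],[2,50,98]).round(1) for i in range(3)])
```

```text
at [586.7 226.3 149. ] th -5.59 tilt 0.09 q [ 0.29  0.58  1.51 -0.    1.05  0.39] F [0.2 0.2 0.4] gap 0.349 t 2.35
offset [0.018, -0.032, 1.183] turn z 0.005 dist 71
5472 [array([-172.9, -166.8, -148.5]), array([-61.6,   9.6,  58.7]), array([ 98.6, 102.4, 104.3])]
12843 [array([-135.9, -125. , -115.8]), array([-37.2,  52.7, 116.5]), array([101.2, 106.8, 108.3])]
```

View pics/w1.png

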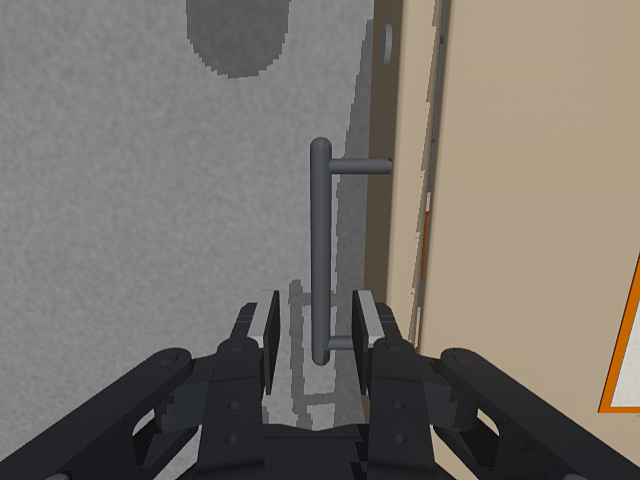

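Request:
send_rows --targets '[{"offset": [0.03,-0.03,0.6],"turn": [0,0,0],"grip": 0.65},{"offset": [0.03,-0.03,0.9],"turn": [0,0,0],"grip": 0.65},{"offset": [0.03,-0.03,1.18],"turn": [0,0,0],"grip": 0.65},{"offset": [0.03,-0.03,1.18],"turn": [0,0,0],"grip": 0.65}]'

```text
t: 2.9
eef_pos: [588.6, 227.2, 78.4]
ee_rot: [0.999, -0.049, -0.001, 0.0]
contact_force: [0.3, -0.6, 0.0]
finger_gap: 0.352
```

Run:
```python
from go import *
go(*loc(-170.5,-2),78,-5.63)
p,d=r.capture('scene'); save('s1',p[150:330,300:520].repeat(3,0).repeat(3,1))
```

```text
at [588.6 227.2  78.4] th -5.67 tilt 0.08 q [ 0.29  0.67  1.54 -0.    0.93  0.39] F [ 0.3 -0.6  0. ] gap 0.352 t 2.9
offset [-0.012, -0.013, 0.006] turn z -0.005 dist 1
```

View pics/s1.png

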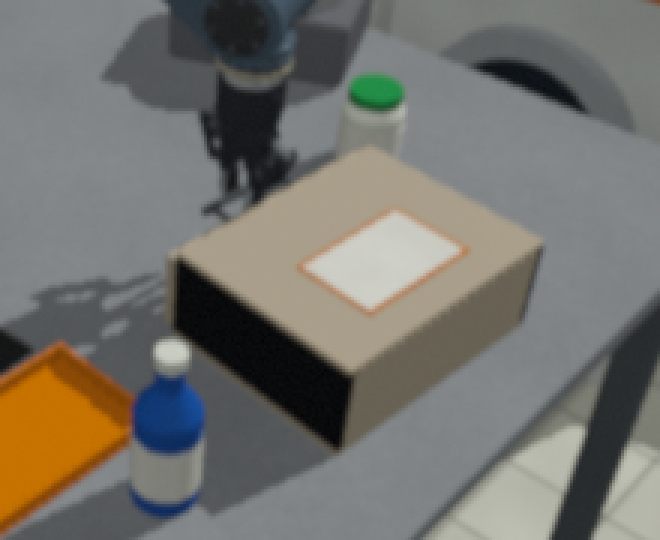

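No contact so far and the fingers straddle the bar, so I close on it.

Request:
send_rows --targets '[{"offset": [0,0,0],"turn": [0,0,0],"grip": 1},{"offset": [0,0,0],"turn": [0,0,0],"grip": 1},{"offset": [0,0,0],"turn": [0,0,0],"grip": 1},{"offset": [0,0,0],"turn": [0,0,0],"grip": 1},{"offset": [0,0,0],"turn": [0,0,0],"grip": 1},{"offset": [0,0,0],"turn": [0,0,0],"grip": 1}]' --squeeze 25

```text
t: 3.7
eef_pos: [589.5, 227.8, 79.9]
ee_rot: [0.999, -0.049, 0.001, -0.0]
contact_force: [-1.9, -1.0, 5.8]
finger_gap: 0.115
```

Request:
send_rows --targets '[{"offset": [-0.04,0,0],"turn": [0,0,0],"grip": 1},{"offset": [-0.12,0,0],"turn": [0,0,0],"grip": 1},{"offset": [-0.22,0,0],"turn": [0,0,0],"grip": 1},{"offset": [-0.33,0,0],"turn": [0,0,0],"grip": 1},{"offset": [-0.44,0,0],"turn": [0,0,0],"grip": 1},{"offset": [-0.55,0,0],"turn": [0,0,0],"grip": 1},{"offset": [-0.66,0,0],"turn": [0,0,0],"grip": 1},{"offset": [-0.77,0,0],"turn": [0,0,0],"grip": 1},{"offset": [-0.88,0,0],"turn": [0,0,0],"grip": 1},{"offset": [-0.99,0,0],"turn": [0,0,0],"grip": 1},{"offset": [-1.1,0,0],"turn": [0,0,0],"grip": 1},{"offset": [-1.2,0,0],"turn": [0,0,0],"grip": 1}]'

```text
t: 5.2
eef_pos: [518.0, 234.6, 79.9]
ee_rot: [0.999, -0.049, 0.001, -0.0]
contact_force: [2.3, -5.6, 7.6]
finger_gap: 0.113
```

Request:
send_rows --targets '[{"offset": [-0.11,0,0],"turn": [0,0,0],"grip": 1},{"offset": [-0.23,0,0],"turn": [0,0,0],"grip": 1},{"offset": [-0.36,0,0],"turn": [0,0,0],"grip": 1},{"offset": [-0.49,0,0],"turn": [0,0,0],"grip": 1},{"offset": [-0.62,0,0],"turn": [0,0,0],"grip": 1},{"offset": [-0.75,0,0],"turn": [0,0,0],"grip": 1},{"offset": [-0.88,0,0],"turn": [0,0,0],"grip": 1},{"offset": [-1.01,0,0],"turn": [0,0,0],"grip": 1},{"offset": [-1.14,0,0],"turn": [0,0,0],"grip": 1},{"offset": [-1.26,0,0],"turn": [0,0,0],"grip": 1},{"offset": [-1.36,0,0],"turn": [0,0,0],"grip": 1},{"offset": [-1.43,0,0],"turn": [0,0,0],"grip": 1}]'

```text
t: 6.7
eef_pos: [432.4, 242.7, 79.8]
ee_rot: [0.999, -0.049, 0.001, 0.0]
contact_force: [0.7, -9.1, 11.2]
finger_gap: 0.117
```

Request:
send_rows --targets '[{"offset": [0,0,0],"turn": [0,0,0],"grip": 0.65},{"offset": [0,0,0],"turn": [0,0,0],"grip": 0.65},{"offset": [0,0,0],"turn": [0,0,0],"grip": 0.65}]'

```text
t: 7.08
eef_pos: [431.9, 243.3, 78.8]
ee_rot: [0.999, -0.049, -0.0, 0.0]
contact_force: [0.0, -0.4, 0.4]
finger_gap: 0.347
```

Run:
```python
from go import *
s=r.get_state();print(((s['eef_pos'][:2]-TC)@[np.cos(A),np.sin(A)],(s['eef_pos'][:2]-TC)@[-np.sin(A),np.cos(A)]))
go(*loc(-329,-2),240,-95.63)
```

```text
(np.float64(-327.29308136300864), np.float64(-2.137418303561362))
at [431.9 243.3  78.8] th -5.65 tilt 0.01 q [0.42 0.48 1.91 0.   0.75 0.52] F [ 0.  -0.4  0.4] gap 0.347 t 7.08
offset [-0.029, -0.002, -2.687] turn z 11.248 dist 161
```

Request:
send_rows --targets '[{"offset": [0,0,-0.8],"turn": [0,0,0],"grip": 0.65},{"offset": [0,0,-1.7],"turn": [0,0,1],"grip": 0.3},{"offset": [0,0,-2.7],"turn": [0,0,11.25],"grip": 0.1},{"offset": [0,0,-2.7],"turn": [0,0,11.25],"grip": 0.1},{"offset": [0,0,-2.7],"turn": [0,0,11.25],"grip": 0.1},{"offset": [0,0,-2.7],"turn": [0,0,11.25],"grip": 0.1},{"offset": [0,0,-2.7],"turn": [0,0,11.25],"grip": 0.1},{"offset": [0,0,-2.7],"turn": [0,0,11.25],"grip": 0.1},{"offset": [0,0,-2.7],"turn": [0,0,11.25],"grip": 0.1},{"offset": [0,0,-2.7],"turn": [0,0,11.25],"grip": 0.1},{"offset": [0,0,-2.7],"turn": [0,0,11.25],"grip": 0.1}]'

```text
t: 8.45
eef_pos: [431.9, 243.2, 240.8]
ee_rot: [-0.672, 0.741, 0.0, -0.0]
contact_force: [0.3, 0.3, 0.2]
finger_gap: 0.896
```

Run:
```python
from meas import *
from go import *
go(*loc(-329,-2),240,-95.63)
p,d=r.capture('wrist'); c=cam('wrist'); save('w2',p); W=cloud(d,c);Z=W[...,2]
hsv=cv2.cvtColor(p,cv2.COLOR_RGB2HSV)
m=((hsv[...,0]<22)&(hsv[...,1]>150)&(Z>65)&(Z<95)).astype(np.uint8)
m=cv2.morphologyEx(m,cv2.MORPH_OPEN,np.ones((5,5)))
n,lab,st,ce=cv2.connectedComponentsWithStats(m)
for i in range(1,n):
    if st[i,4]>500:
        P=W[lab==i]; q=rect_xy(P); l=(q[0]-TC)
        print(ce[i].round(),q,np.median(P[:,2]).round(1),'loc',(l@[np.cos(A),np.sin(A)]).round(1),(l@[-np.sin(A),np.cos(A)]).round(1))
# handle bar & till edge
L=np.stack([(W[...,:2]-TC)@[np.cos(A),np.sin(A)],(W[...,:2]-TC)@[-np.sin(A),np.cos(A)],Z],-1)
m=(Z>92)&(Z<110)&(L[...,0]<-310)&(L[...,0]>-350); print('bar',rect_xy(L[m]))
m=(Z>112)&(Z<128)&(L[...,0]>-130); print('till edge',np.percentile(L[m][:,0],1))
```

```text
at [431.9 243.2 240.8] th -95.59 tilt 0.02 q [0.42 0.24 1.78 0.   1.12 2.09] F [0.3 0.3 0.2] gap 0.896 t 8.45
offset [-0.003, 0.029, 0.013] turn z 0.005 dist 2
[315.  67.] (array([541.1, 232. ]), array([93.5, 44.9]), -3.73, 8257) 78.9 loc -217.5 -2.6
[441.  66.] (array([533.1, 138.5]), array([92. , 45.9]), -5.27, 8392) 78.9 loc -216.3 -96.5
bar (array([-320.7,   -3.7]), array([129.3,  21.3]), -89.96, 2616)Traceback (most recent call last):
  File "<stdin>", line 16, in <module>
    return _quantile_unchecked(
        a, q, axis, out, overwrite_input, method, keepdims, weights)
    return _ureduce(a,
                    func=_quantile_ureduce_func,
    ...<5 lines>...
                    overwrite_input=overwrite_input,
                    method=method)
    r = func(a, **kwargs)
    result = _quantile(arr,
                       quantiles=q,
    ...<2 lines>...
                       out=out,
                       weights=wgt)
    slices_having_nans = np.isnan(arr[-1, ...])
                                  ~~~^^^^^^^^^
IndexError: index -1 is out of bounds for axis 0 with size 0
```

View pics/w2.png

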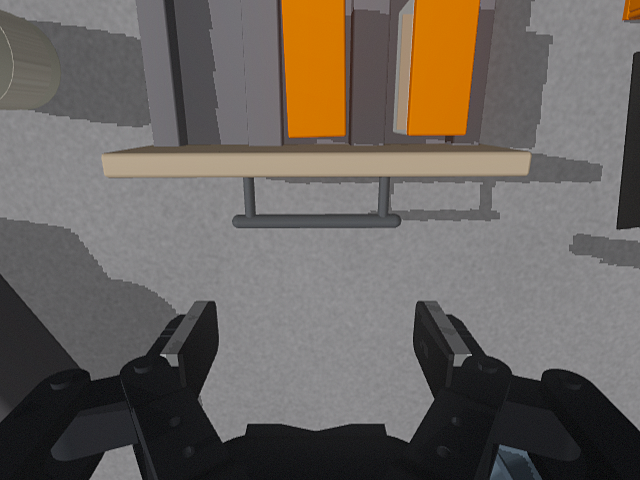

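The wrist view shows two orange lids: bay1 at (315,67) and bay2 at (441,66), with bay0 on the left empty. I move forward for a full view.

Request:
send_rows --targets '[{"offset": [0,-1.2,0],"turn": [0,0,0],"grip": 0.1},{"offset": [0,-1.2,0],"turn": [0,0,0],"grip": 0.1},{"offset": [0,-1.2,0],"turn": [0,0,0],"grip": 0.1}]'

```text
t: 8.88
eef_pos: [503.5, 236.0, 240.4]
ee_rot: [-0.672, 0.741, 0.0, -0.0]
contact_force: [-0.8, -0.2, -0.4]
finger_gap: 0.903
```

```bash
cat > look.py <<'E'
from meas import *
from go import *
def lids(name,color,zlo,zhi,minpx=500,tag=None,cam_='wrist'):
    p,d=r.capture(cam_); c=cam(cam_)
    if tag: save(tag,p)
    W=cloud(d,c);Z=W[...,2]
    hsv=cv2.cvtColor(p,cv2.COLOR_RGB2HSV);H,S=hsv[...,0],hsv[...,1]
    cm=((H<22)&(S>150)) if color=='o' else ((H>100)&(H<130)&(S>120))
    m=(cm&(Z>zlo)&(Z<zhi)).astype(np.uint8)
    m=cv2.morphologyEx(m,cv2.MORPH_OPEN,np.ones((3,3)))
    n,lab,st,ce=cv2.connectedComponentsWithStats(m); out=[]
    for i in range(1,n):
        if st[i,4]>minpx:
            P=W[lab==i]; q=rect_xy(P); l=(q[0]-TC)
            out.append(q); print(name,ce[i].round(),q,'z',np.median(P[:,2]).round(1),'loc',(l@[np.cos(A),np.sin(A)]).round(1),(l@[-np.sin(A),np.cos(A)]).round(1))
    L=np.stack([(W[...,:2]-TC)@[np.cos(A),np.sin(A)],(W[...,:2]-TC)@[-np.sin(A),np.cos(A)],Z],-1)
    return p,W,L,out
E
python3 - <<'E'
from look import *
p,W,L,o=lids('empty','o',65,95,tag='w3')
Z=L[...,2]
m=(Z>114)&(Z<126)&(L[...,0]>-150); 
if m.sum(): print('till edge',rect_xy(W[m]),np.percentile(L[m][:,0],[.5,2]))
m=(Z>102)&(Z<110)&(L[...,0]<-250); print('panel top',rect_xy(L[m]))
E
```

```text
empty [433. 159.] (array([535.5, 138.4]), array([99.6, 45.7]), -5.36, 7449) z 79.0 loc -213.9 -96.3
empty [314. 161.] (array([543.5, 231.8]), array([99.8, 44.9]), -3.7, 7196) z 79.0 loc -215.1 -2.6
till edge (array([644. , 221.7]), array([309.3,   7.2]), 84.53, 7073) [-117.88756324 -117.66466844]
panel top (array([-301.3,   -3.6]), array([308.6,  56.7]), -89.88, 9382)
```

View pics/w3.png

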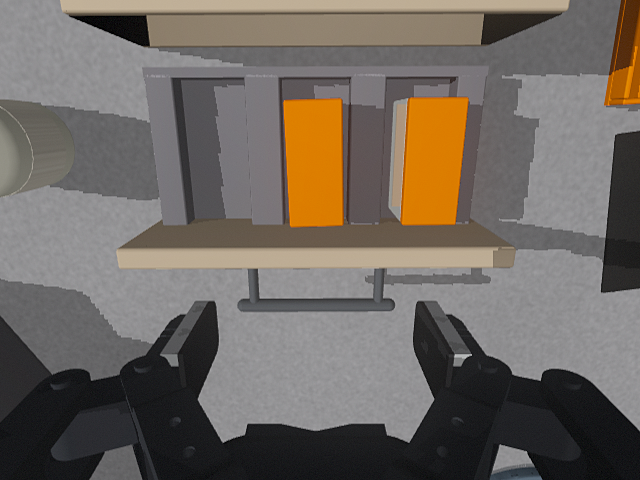

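```bash
python3 go.py 543.5 231.8 130 -93.8; python3 go.py 543.5 231.8 46 -93.8
```

```text
at [502.9 236.1 240.6] th -95.58 tilt 0.06 q [0.36 0.35 1.63 0.   1.16 2.02] F [-0.2  0.5  0.2] gap 0.898 t 8.93
offset [0.005, -0.682, 1.842] turn z -0.223 dist 118
at [502.9 236.1 240.6] th -95.58 tilt 0.06 q [0.36 0.35 1.63 0.   1.16 2.02] F [-0.2  0.5  0.2] gap 0.898 t 8.93
offset [0.005, -0.684, 3.242] turn z -0.223 dist 199
```

Request:
send_rows --targets '[{"offset": [0,-0.68,0.5],"turn": [0,0,-0.22],"grip": 0.18},{"offset": [0,-0.68,1.3],"turn": [0,0,-0.22],"grip": 0.18},{"offset": [0,-0.68,1.8],"turn": [0,0,-0.22],"grip": 0.18},{"offset": [0,-0.68,2.2],"turn": [0,0,-0.22],"grip": 0.18},{"offset": [0,-0.68,2.6],"turn": [0,0,-0.22],"grip": 0.18},{"offset": [0,-0.68,2.95],"turn": [0,0,-0.22],"grip": 0.18},{"offset": [0,-0.68,3.2],"turn": [0,0,-0.22],"grip": 0.18},{"offset": [0,-0.68,3.24],"turn": [0,0,-0.22],"grip": 0.18},{"offset": [0,-0.68,3.24],"turn": [0,0,-0.22],"grip": 0.18}]' --squeeze 22

```text
t: 10.05
eef_pos: [544.3, 232.3, 47.1]
ee_rot: [-0.683, 0.731, -0.0, 0.0]
contact_force: [0.1, -1.1, 0.5]
finger_gap: 0.822
```

Run:
```python
from look import *
go(543.5,231.8,46,-93.8)
p,d=r.capture('wrist');save('w4',p)
```

```text
at [544.3 232.3  47.1] th -93.87 tilt 0.04 q [0.32 0.66 1.67 0.   0.81 1.96] F [ 0.1 -1.1  0.5] gap 0.822 t 10.05
offset [0.01, 0.013, 0.018] turn z -0.009 dist 1
```

View pics/w4.png

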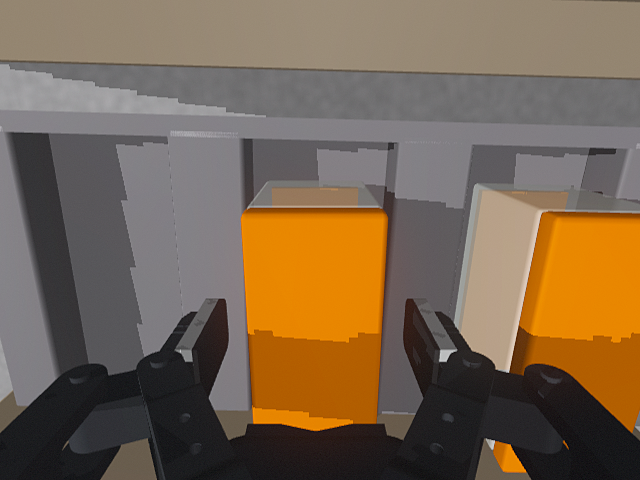

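Request:
send_rows --targets '[{"offset": [0,0,0],"turn": [0,0,0],"grip": 0.4},{"offset": [0,0,0],"turn": [0,0,0],"grip": 0.6},{"offset": [0,0,0],"turn": [0,0,0],"grip": 0.8},{"offset": [0,0,0],"turn": [0,0,0],"grip": 0.8},{"offset": [0,0,0],"turn": [0,0,0],"grip": 0.8},{"offset": [0,0,-0.3],"turn": [0,0,0],"grip": 0.8},{"offset": [0,0,-0.8],"turn": [0,0,0],"grip": 0.8},{"offset": [0,0,-1.6],"turn": [0,0,0],"grip": 0.8},{"offset": [0,0,-2.0],"turn": [0,0,0],"grip": 0.8},{"offset": [0,0,-2.0],"turn": [0,0,0],"grip": 0.8}]' --squeeze 22

```text
t: 11.35
eef_pos: [545.1, 232.4, 169.0]
ee_rot: [-0.683, 0.731, -0.001, 0.002]
contact_force: [0.5, -0.1, -1.9]
finger_gap: 0.524
```

Run:
```python
from look import *
a=np.radians(-3.02); t=np.array([630.6,-207.4]); ty=np.array([-np.sin(a),np.cos(a)])
for k in (95,0,-95): print(t+k*ty)
go(*(t),120,-93.02)
```

```text
[ 635.60503135 -112.5319355 ]
[ 630.6 -207.4]
[ 625.59496865 -302.2680645 ]
at [545.1 232.4 169. ] th -93.89 tilt 0.24 q [0.32 0.49 1.6  0.   1.04 1.96] F [ 0.5 -0.1 -1.9] gap 0.524 t 11.35
offset [7.218, -1.917, 0.813] turn z -0.109 dist 451
```

```bash
python3 go.py 626 -302 39 -93.0
```

```text
at [545.1 232.4 169. ] th -93.89 tilt 0.24 q [0.32 0.49 1.6  0.   1.04 1.96] F [ 0.5 -0.1 -1.9] gap 0.524 t 11.35
offset [8.798, -1.942, 2.161] turn z -0.111 dist 556
```

Request:
send_rows --targets '[{"offset": [2,-0.44,0],"turn": [0,0,-0.11],"grip": 0.8},{"offset": [4,-0.88,0],"turn": [0,0,-0.11],"grip": 0.8},{"offset": [6,-1.32,0],"turn": [0,0,-0.11],"grip": 0.8},{"offset": [8,-1.76,0],"turn": [0,0,-0.11],"grip": 0.8},{"offset": [8.8,-1.94,0],"turn": [0,0,-0.11],"grip": 0.8},{"offset": [8.8,-1.94,0],"turn": [0,0,-0.11],"grip": 0.8},{"offset": [8.8,-1.94,0],"turn": [0,0,-0.11],"grip": 0.8},{"offset": [8.8,-1.94,0],"turn": [0,0,-0.11],"grip": 0.8},{"offset": [8.8,-1.94,0],"turn": [0,0,-0.11],"grip": 0.8},{"offset": [8.8,-1.94,0],"turn": [0,0,-0.11],"grip": 0.8},{"offset": [8.8,-1.94,0],"turn": [0,0,-0.11],"grip": 0.8}]'

```text
t: 12.72
eef_pos: [624.0, -301.8, 165.4]
ee_rot: [-0.688, 0.725, 0.001, -0.0]
contact_force: [-0.3, 0.1, -0.9]
finger_gap: 0.524
```

Run:
```python
from look import *
go(626,-302,39,-93)
p,d=r.capture('wrist');save('w5',p)
```

```text
at [ 624.  -301.8  165.4] th -93.01 tilt 0.12 q [-0.52  0.68  1.3   0.    1.17  1.11] F [-0.3  0.1 -0.9] gap 0.524 t 12.72
offset [0.004, -0.037, 2.106] turn z -0.001 dist 126
```

View pics/w5.png

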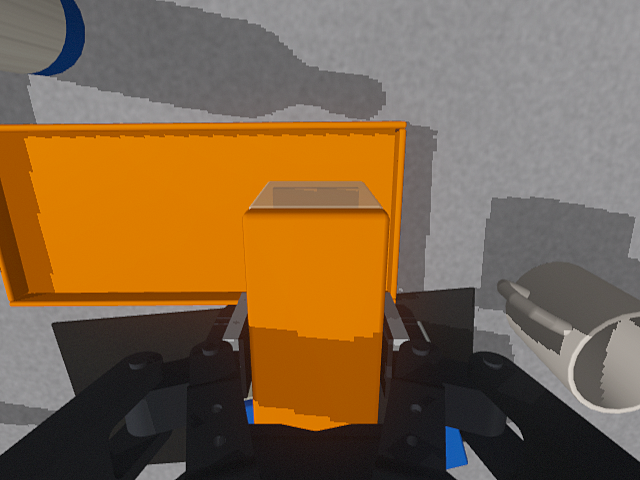

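Run:
```python
from look import *
p,d=r.capture('wrist');W=cloud(d,cam('wrist'))
a=np.radians(-3.02); t=np.array([630.6,-207.4])
lx=(W[...,:2]-t)@[np.cos(a),np.sin(a)]; ly=(W[...,:2]-t)@[-np.sin(a),np.cos(a)];Z=W[...,2]
m=(Z>20)&(Z<28)&(abs(lx)<85)&(abs(ly)<175)
f=m&(lx>60); print('far rim lx by ly',[ (k,np.median(lx[f&(abs(ly-k)<10)]).round(1)) for k in(-130,-60,0,60,120)])
f=m&(lx<-60); print('near rim',[ (k,np.median(lx[f&(abs(ly-k)<10)]).round(1)) for k in(-130,-60,0,60,120)])
f=m&(ly<-145); print('right rim ly',[ (k,np.median(ly[f&(abs(lx-k)<10)]).round(1)) for k in(-50,-20,0,20,50)])
f=(Z<12)&(abs(lx)<60)&(abs(ly)<120);print('floor',np.nanmedian(Z[f]))
```

```text
far rim lx by ly [(-130, np.float64(70.7)), (-60, np.float64(70.5)), (0, np.float64(69.8)), (60, np.float64(69.0)), (120, np.float64(68.9))]
near rim [(-130, np.float64(nan)), (-60, np.float64(nan)), (0, np.float64(-68.8)), (60, np.float64(-69.5)), (120, np.float64(-69.9))]
right rim ly [(-50, np.float64(-158.4)), (-20, np.float64(-158.3)), (0, np.float64(-158.2)), (20, np.float64(-157.8)), (50, np.float64(-157.7))]
floor 5.0816475263746925
  return _methods._mean(a, axis=axis, dtype=dtype,
  ret = ret.dtype.type(ret / rcount)
```

Request:
send_rows --targets '[{"offset": [0,-0.03,0.7],"turn": [0,0,0],"grip": 0.8},{"offset": [0,-0.03,1.3],"turn": [0,0,0],"grip": 0.8},{"offset": [0,-0.03,1.75],"turn": [0,0,0],"grip": 0.8},{"offset": [0,-0.03,2.0],"turn": [0,0,0],"grip": 0.8},{"offset": [0,-0.03,2.07],"turn": [0,0,0],"grip": 0.8},{"offset": [0,-0.03,2.11],"turn": [0,0,0],"grip": 0.8},{"offset": [0,-0.03,2.11],"turn": [0,0,0],"grip": 0.8},{"offset": [0,-0.03,2.11],"turn": [0,0,0],"grip": 0.8}]'

```text
t: 13.82
eef_pos: [626.6, -302.8, 40.6]
ee_rot: [-0.688, 0.725, -0.001, 0.0]
contact_force: [-0.4, -0.1, -0.5]
finger_gap: 0.525
```

Request:
send_rows --targets '[{"offset": [0,0,0.02],"turn": [0,0,0],"grip": 0.8},{"offset": [0,0,0.035],"turn": [0,0,0],"grip": 0.8},{"offset": [0,0,0.045],"turn": [0,0,0],"grip": 0.8},{"offset": [0,0,0.045],"turn": [0,0,0],"grip": 0.8}]'

```text
t: 14.32
eef_pos: [626.3, -302.7, 38.2]
ee_rot: [-0.688, 0.725, -0.0, -0.0]
contact_force: [-4.3, 2.0, 9.5]
finger_gap: 0.523
```

Contact at 9.5 N, so I release gently.

Request:
send_rows --targets '[{"offset": [0,0,0],"turn": [0,0,0],"grip": 0.4},{"offset": [0,0,0],"turn": [0,0,0],"grip": 0.3},{"offset": [0,0,0],"turn": [0,0,0],"grip": 0.2},{"offset": [0,0,0],"turn": [0,0,0],"grip": 0.2},{"offset": [0,0,-0.5],"turn": [0,0,0],"grip": 0.2},{"offset": [0,0,-1.4],"turn": [0,0,0],"grip": 0.2},{"offset": [0,0,-2.3],"turn": [0,0,0],"grip": 0.2},{"offset": [0,0,-2.5],"turn": [0,0,0],"grip": 0.2},{"offset": [0,0,-2.5],"turn": [0,0,0],"grip": 0.2}]'

```text
t: 15.45
eef_pos: [626.4, -302.7, 187.4]
ee_rot: [-0.688, 0.725, -0.0, 0.0]
contact_force: [-0.8, 0.6, -0.7]
finger_gap: 0.802
```

Run:
```python
from look import *
go(502.5,141.5,185,-95.4)
lids('emp','o',55,90,tag='w6')
```

```text
at [ 626.4 -302.7  187.4] th -93.01 tilt 0.04 q [-0.52  0.66  1.27  0.    1.21  1.11] F [-0.8  0.6 -0.7] gap 0.802 t 15.45
offset [-7.284, 2.45, 0.036] turn z 0.299 dist 461
emp [315. 226.] (array([ 625.7, -303.4]), array([99.5, 45.1]), -2.9, 8479) z 68.3 loc -80.8 -527.2
```

View pics/w6.png

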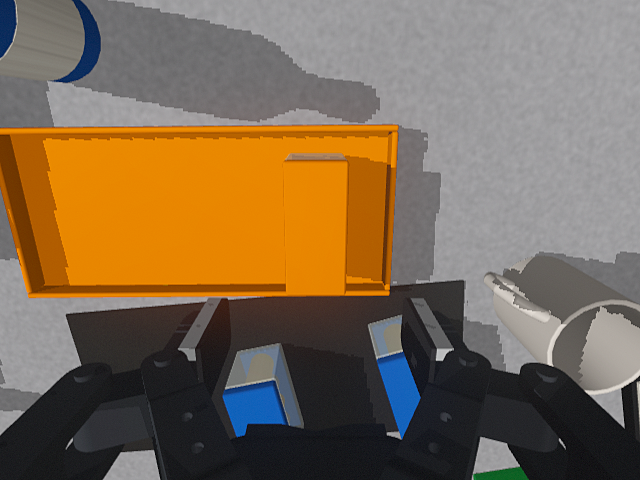

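```bash
python3 go.py 535.8 138.6 187 -95.4
```

```text
at [ 625.9 -302.4  185.9] th -93.01 tilt 0.1 q [-0.52  0.66  1.27 -0.    1.21  1.11] F [-0.3 -0.6 -0.6] gap 0.802 t 15.5
offset [-7.261, 1.885, -0.011] turn z 0.299 dist 450
```

Request:
send_rows --targets '[{"offset": [-2,0.52,0],"turn": [0,0,0.3],"grip": 0.18},{"offset": [-4,1.04,0],"turn": [0,0,0.3],"grip": 0.18},{"offset": [-6,1.56,0],"turn": [0,0,0.3],"grip": 0.18},{"offset": [-7.26,1.89,0],"turn": [0,0,0.3],"grip": 0.18},{"offset": [-7.26,1.89,0],"turn": [0,0,0.3],"grip": 0.18},{"offset": [-7.26,1.89,0],"turn": [0,0,0.3],"grip": 0.18},{"offset": [-7.26,1.89,0],"turn": [0,0,0.3],"grip": 0.18},{"offset": [-7.26,1.89,0],"turn": [0,0,0.3],"grip": 0.18},{"offset": [-7.26,1.89,0],"turn": [0,0,0.3],"grip": 0.18},{"offset": [-7.26,1.89,0],"turn": [0,0,0.3],"grip": 0.18}]'

```text
t: 16.75
eef_pos: [536.1, 137.0, 186.5]
ee_rot: [-0.672, 0.74, 0.0, -0.001]
contact_force: [0.2, -0.3, -0.4]
finger_gap: 0.818
```

Run:
```python
from look import *
p,W,L,o=lids('emp','o',55,90,tag='w7')
go(*o[0][0],47,-90+o[0][2])
```

```text
emp [312. 229.] (array([531.3, 137.9]), array([110.3,  46.3]), -5.32, 9091) z 79.0 loc -218.0 -97.3
at [536.2 136.9 186.7] th -95.51 tilt 0.04 q [ 0.17  0.41  1.69 -0.    1.05  1.83] F [-0.2 -0.4  0.6] gap 0.818 t 16.8
offset [-0.01, 0.081, 2.329] turn z -0.023 dist 140
```

View pics/w7.png

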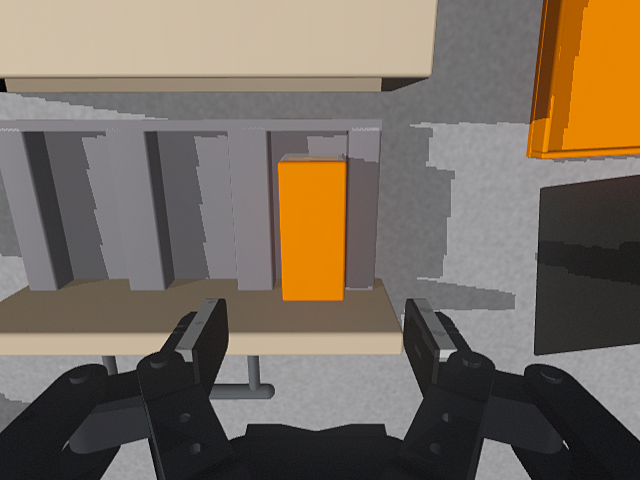

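Request:
send_rows --targets '[{"offset": [-0.01,0.01,0.8],"turn": [0,0,0],"grip": 0.18},{"offset": [-0.01,0.01,1.4],"turn": [0,0,0],"grip": 0.18},{"offset": [-0.01,0.01,1.9],"turn": [0,0,0],"grip": 0.18},{"offset": [-0.01,0.01,2.2],"turn": [0,0,0],"grip": 0.18},{"offset": [-0.01,0.01,2.33],"turn": [0,0,0],"grip": 0.18},{"offset": [-0.01,0.01,2.33],"turn": [0,0,0],"grip": 0.18},{"offset": [-0.01,0.01,2.33],"turn": [0,0,0],"grip": 0.4},{"offset": [-0.01,0.01,2.33],"turn": [0,0,0],"grip": 0.6},{"offset": [-0.01,0.01,2.33],"turn": [0,0,0],"grip": 0.8},{"offset": [-0.01,0.01,2.33],"turn": [0,0,0],"grip": 0.8},{"offset": [-0.01,0.01,2.33],"turn": [0,0,0],"grip": 0.8},{"offset": [-0.01,0.01,2.33],"turn": [0,0,0],"grip": 0.8}]' --squeeze 22

```text
t: 18.3
eef_pos: [536.0, 139.1, 48.4]
ee_rot: [-0.673, 0.74, -0.0, 0.001]
contact_force: [-0.3, 0.4, 6.5]
finger_gap: 0.52
```

Request:
send_rows --targets '[{"offset": [0,0,-0.3],"turn": [0,0,0],"grip": 0.8},{"offset": [0,0,-0.8],"turn": [0,0,0],"grip": 0.8},{"offset": [0,0,-1.6],"turn": [0,0,0],"grip": 0.8},{"offset": [0,0,-2.0],"turn": [0,0,0],"grip": 0.8},{"offset": [0,0,-2.0],"turn": [0,0,0],"grip": 0.8}]'

```text
t: 18.92
eef_pos: [536.2, 139.2, 169.9]
ee_rot: [-0.673, 0.74, -0.001, 0.002]
contact_force: [-0.6, -0.8, -0.8]
finger_gap: 0.519
```

```bash
python3 go.py 630.6 -202 42 -93.0
```

```text
at [536.2 139.2 169.9] th -95.4 tilt 0.24 q [0.17 0.43 1.7  0.   1.01 1.83] F [-0.6 -0.8 -0.8] gap 0.519 t 18.93
offset [5.515, -2.093, 2.134] turn z -0.301 dist 376
```

Request:
send_rows --targets '[{"offset": [1.9,-0.7,0],"turn": [0,0,-0.3],"grip": 0.8},{"offset": [3.8,-1.4,0],"turn": [0,0,-0.3],"grip": 0.8},{"offset": [5.51,-2.09,0],"turn": [0,0,-0.3],"grip": 0.8},{"offset": [5.51,-2.09,0],"turn": [0,0,-0.3],"grip": 0.8},{"offset": [5.51,-2.09,0],"turn": [0,0,-0.3],"grip": 0.8},{"offset": [5.51,-2.09,0],"turn": [0,0,-0.3],"grip": 0.8},{"offset": [5.51,-2.09,0],"turn": [0,0,-0.3],"grip": 0.8},{"offset": [5.51,-2.09,0],"turn": [0,0,-0.3],"grip": 0.8},{"offset": [5.51,-2.09,0],"turn": [0,0,-0.3],"grip": 0.8},{"offset": [5.51,-2.09,0],"turn": [0,0,-0.3],"grip": 0.8}]'

```text
t: 20.18
eef_pos: [629.1, -201.1, 167.5]
ee_rot: [-0.689, 0.725, 0.0, 0.0]
contact_force: [0.3, 0.3, -0.9]
finger_gap: 0.52
```

Run:
```python
from look import *
go(630.6,-202,42,-93.0)
p,d=r.capture('wrist');save('w8',p)
```

```text
at [ 629.1 -201.1  167.5] th -92.95 tilt 0.0 q [-0.38  0.61  1.4   0.    1.13  1.24] F [ 0.3  0.3 -0.9] gap 0.52 t 20.18
offset [0.014, -0.026, 2.092] turn z 0.007 dist 126
```

View pics/w8.png

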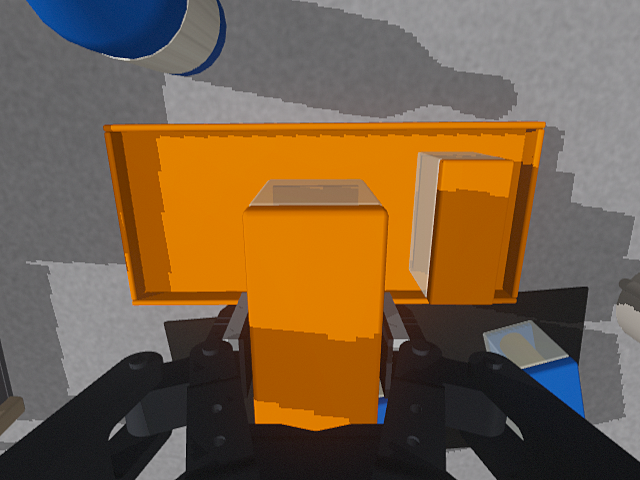

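Request:
send_rows --targets '[{"offset": [0.01,-0.03,0.7],"turn": [0,0,0],"grip": 0.8},{"offset": [0.01,-0.03,1.3],"turn": [0,0,0],"grip": 0.8},{"offset": [0.01,-0.03,1.75],"turn": [0,0,0],"grip": 0.8},{"offset": [0.01,-0.03,2.0],"turn": [0,0,0],"grip": 0.8},{"offset": [0.01,-0.03,2.07],"turn": [0,0,0],"grip": 0.8},{"offset": [0.01,-0.03,2.11],"turn": [0,0,0],"grip": 0.8},{"offset": [0.01,-0.03,2.13],"turn": [0,0,0],"grip": 0.8},{"offset": [0.01,-0.03,2.13],"turn": [0,0,0],"grip": 0.8}]'

```text
t: 21.22
eef_pos: [631.1, -202.8, 40.1]
ee_rot: [-0.688, 0.725, -0.0, 0.0]
contact_force: [0.5, -1.0, -0.5]
finger_gap: 0.516
```

Request:
send_rows --targets '[{"offset": [0,0,0.02],"turn": [0,0,0],"grip": 0.8},{"offset": [0,0,0.03],"turn": [0,0,0],"grip": 0.8},{"offset": [0,0,0.03],"turn": [0,0,0],"grip": 0.8}]'

```text
t: 21.6
eef_pos: [631.1, -202.8, 39.4]
ee_rot: [-0.688, 0.725, -0.0, 0.0]
contact_force: [-5.6, 1.9, 12.2]
finger_gap: 0.524
```

Request:
send_rows --targets '[{"offset": [0,0,0],"turn": [0,0,0],"grip": 0.4},{"offset": [0,0,0],"turn": [0,0,0],"grip": 0.3},{"offset": [0,0,0],"turn": [0,0,0],"grip": 0.2},{"offset": [0,0,0],"turn": [0,0,0],"grip": 0.2},{"offset": [0,0,-0.5],"turn": [0,0,0],"grip": 0.2},{"offset": [0,0,-1.4],"turn": [0,0,0],"grip": 0.2},{"offset": [0,0,-2.3],"turn": [0,0,0],"grip": 0.2},{"offset": [0,0,-2.7],"turn": [0,0,0],"grip": 0.2},{"offset": [0,0,-2.7],"turn": [0,0,0],"grip": 0.2}]'

```text
t: 22.72
eef_pos: [631.6, -203.0, 201.7]
ee_rot: [-0.688, 0.725, -0.002, 0.001]
contact_force: [-0.7, 0.4, -0.6]
finger_gap: 0.804
```

Run:
```python
from look import *
go(400,-305,240,-85)
lids('emp','o',55,90,tag='w9')
```

```text
at [ 631.6 -203.   201.7] th -93.01 tilt 0.2 q [-0.38  0.58  1.36 -0.    1.19  1.24] F [-0.7  0.4 -0.6] gap 0.804 t 22.73
offset [1.901, 3.763, -0.649] turn z -1.001 dist 256
emp [315. 221.] (array([ 630.9, -203.6]), array([99.5, 45.1]), -2.7, 7736) z 67.8 loc -85.4 -427.3
emp [448. 221.] (array([ 625.6, -303.1]), array([99.3, 45.4]), -2.85, 7958) z 67.7 loc -80.9 -526.9
```

View pics/w9.png

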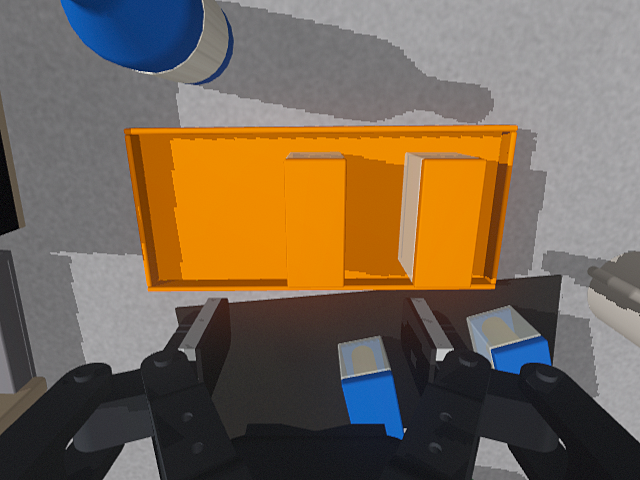

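Both empties stand in the tray. Next I look at the full cassettes.

Request:
send_rows --targets '[{"offset": [1.9,3.76,-0.65],"turn": [0,0,-1],"grip": 0.2},{"offset": [1.9,3.76,-0.65],"turn": [0,0,-1],"grip": 0.2},{"offset": [1.9,3.76,-0.65],"turn": [0,0,-1],"grip": 0.2},{"offset": [1.9,3.76,-0.65],"turn": [0,0,-1],"grip": 0.2},{"offset": [1.9,3.76,-0.65],"turn": [0,0,-1],"grip": 0.2},{"offset": [1.9,3.76,-0.65],"turn": [0,0,-1],"grip": 0.2},{"offset": [1.9,3.76,-0.65],"turn": [0,0,-1],"grip": 0.2}]'

```text
t: 23.65
eef_pos: [400.3, -304.1, 237.9]
ee_rot: [0.738, -0.675, -0.001, -0.0]
contact_force: [-0.7, -0.3, 0.1]
finger_gap: 0.797
```

Run:
```python
from look import *
p,W,L,o=lids('full','b',55,85,tag='w10')
for q in o: go(*q[0],36,-90+q[2])
```

```text
full [419. 132.] (array([ 470.4, -381.8]), array([99.8, 45.7]), 15.01, 7502) z 68.9 loc -227.6 -620.4
full [251. 150.] (array([ 443.9, -249.1]), array([100.1,  45.5]), 9.5, 7091) z 68.9 loc -267.0 -491.0
full [625. 415.] (array([ 224.7, -633.1]), array([48., 25.]), 53.76, 865) z 77.2 loc -447.5 -894.6
at [ 400.3 -304.1  238. ] th -84.93 tilt 0.07 q [-0.74  0.26  1.76  0.    1.12  0.74] F [-0.5 -0.1  0.6] gap 0.803 t 23.7
offset [1.397, -1.051, 3.365] turn z -1.243 dist 228
at [ 400.3 -304.1  238. ] th -84.93 tilt 0.07 q [-0.74  0.26  1.76  0.    1.12  0.74] F [-0.5 -0.1  0.6] gap 0.803 t 23.7
offset [-0.845, -0.806, 3.367] turn z -0.554 dist 214
at [ 400.3 -304.1  238. ] th -84.93 tilt 0.07 q [-0.74  0.26  1.76  0.    1.12  0.74] F [-0.5 -0.1  0.6] gap 0.803 t 23.7
offset [5.207, 3.398, 3.365] turn z -6.086 dist 424
```

View pics/w10.png

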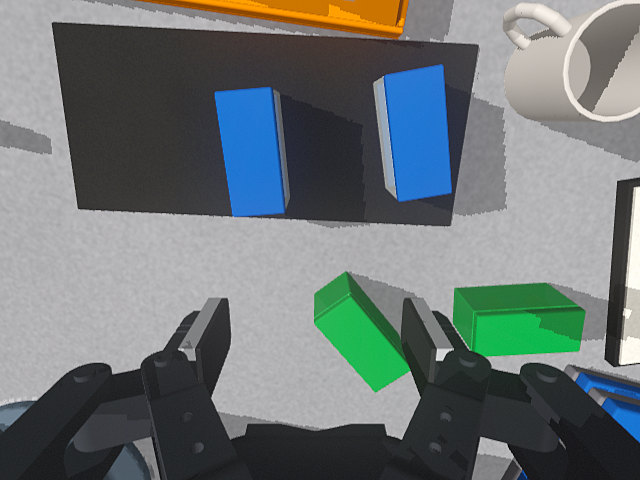

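Request:
send_rows --targets '[{"offset": [-0.84,-0.8,0.4],"turn": [0,0,-0.55],"grip": 0.18},{"offset": [-0.84,-0.8,1.1],"turn": [0,0,-0.55],"grip": 0.18},{"offset": [-0.84,-0.8,1.8],"turn": [0,0,-0.55],"grip": 0.18},{"offset": [-0.84,-0.8,2.4],"turn": [0,0,-0.55],"grip": 0.18},{"offset": [-0.84,-0.8,2.9],"turn": [0,0,-0.55],"grip": 0.18},{"offset": [-0.84,-0.8,3.2],"turn": [0,0,-0.55],"grip": 0.18},{"offset": [-0.84,-0.8,3.34],"turn": [0,0,-0.55],"grip": 0.18},{"offset": [-0.84,-0.8,3.34],"turn": [0,0,-0.55],"grip": 0.18}]'

```text
t: 24.7
eef_pos: [443.2, -249.9, 38.1]
ee_rot: [0.763, -0.647, -0.0, 0.0]
contact_force: [-0.1, 0.3, 0.8]
finger_gap: 0.821
```

Run:
```python
from look import *
go(443.9,-249.1,37,-80.5)
p,d=r.capture('wrist');save('w11',p)
```

```text
at [ 443.2 -249.9   38.1] th -80.57 tilt 0.04 q [-0.6   0.57  1.89  0.    0.68  0.8 ] F [-0.1  0.3  0.8] gap 0.821 t 24.7
offset [-0.011, -0.013, 0.018] turn z -0.009 dist 2
```

View pics/w11.png

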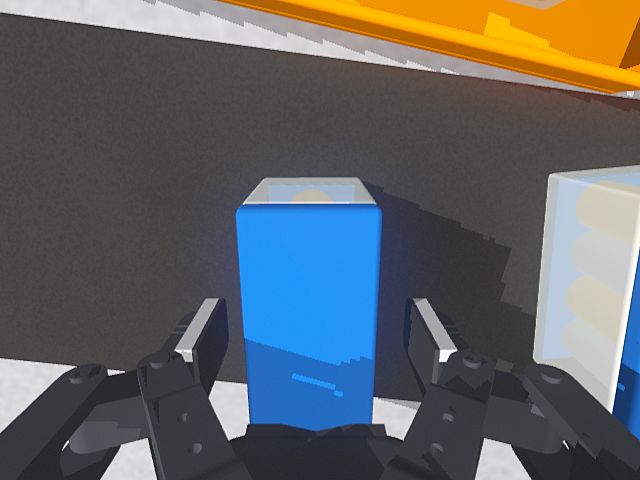

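Request:
send_rows --targets '[{"offset": [-0.03,0,0],"turn": [0,0,0],"grip": 0.3},{"offset": [-0.03,0,0],"turn": [0,0,0],"grip": 0.45},{"offset": [-0.03,0,0],"turn": [0,0,0],"grip": 0.6},{"offset": [-0.03,0,0],"turn": [0,0,0],"grip": 0.8},{"offset": [-0.03,0,0],"turn": [0,0,0],"grip": 0.8},{"offset": [-0.03,0,0],"turn": [0,0,0],"grip": 0.8},{"offset": [-0.03,0,-0.2],"turn": [0,0,0],"grip": 0.8},{"offset": [-0.03,0,-0.6],"turn": [0,0,0],"grip": 0.8},{"offset": [-0.03,0,-1.2],"turn": [0,0,0],"grip": 0.8},{"offset": [-0.03,0,-1.9],"turn": [0,0,0],"grip": 0.8},{"offset": [-0.03,0,-2.2],"turn": [0,0,0],"grip": 0.8},{"offset": [-0.03,0,-2.2],"turn": [0,0,0],"grip": 0.8}]' --squeeze 25

```text
t: 26.25
eef_pos: [443.0, -248.8, 171.7]
ee_rot: [0.763, -0.647, 0.001, -0.0]
contact_force: [0.2, -0.2, -5.0]
finger_gap: 0.521
```

Run:
```python
from look import *
x,y=loc(-214,-3); print(x,y)
go(x,y,168,-95.6)
p,d=r.capture('wrist');save('w12',p)
```

```text
544.5379878168043 231.308724540468
at [ 443.  -248.8  171.7] th -80.61 tilt 0.14 q [-0.6   0.35  1.82 -0.    0.97  0.8 ] F [ 0.2 -0.2 -5. ] gap 0.521 t 26.25
offset [-7.618, -2.975, 0.054] turn z 1.874 dist 491
```

View pics/w12.png

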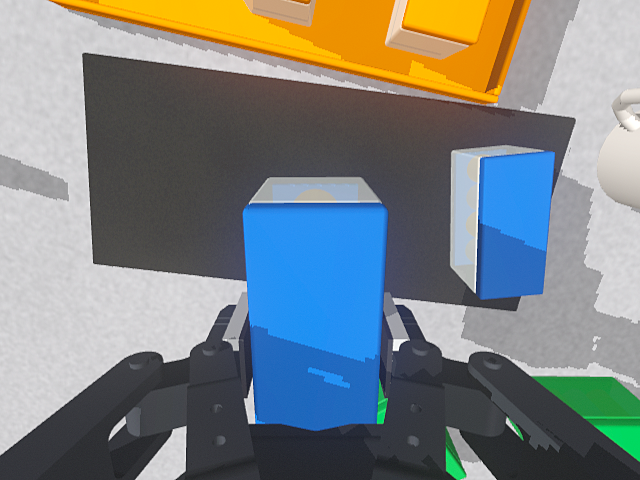

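Run:
```python
from look import *
x,y=loc(-275,40); print(x,y)
go(x,y,200,-95.6)
```

```text
488.05071289800685 280.0856429778622
at [ 442.5 -248.4  170.5] th -80.61 tilt 0.02 q [-0.6   0.35  1.82 -0.    0.97  0.8 ] F [ 0.3  0.1 -5.1] gap 0.523 t 26.3
offset [-8.567, -2.187, -0.494] turn z 1.874 dist 531
```

Request:
send_rows --targets '[{"offset": [-2,-0.5,-0.49],"turn": [0,0,0.5],"grip": 0.8},{"offset": [-4,-1,-0.49],"turn": [0,0,0.9],"grip": 0.8},{"offset": [-6,-1.5,-0.49],"turn": [0,0,1.4],"grip": 0.8},{"offset": [-8,-2,-0.49],"turn": [0,0,1.87],"grip": 0.8},{"offset": [-8.57,-2.19,-0.49],"turn": [0,0,1.87],"grip": 0.8},{"offset": [-8.57,-2.19,-0.49],"turn": [0,0,1.87],"grip": 0.8},{"offset": [-8.57,-2.19,-0.49],"turn": [0,0,1.87],"grip": 0.8},{"offset": [-8.57,-2.19,-0.49],"turn": [0,0,1.87],"grip": 0.8},{"offset": [-8.57,-2.19,-0.49],"turn": [0,0,1.87],"grip": 0.8},{"offset": [-8.57,-2.19,-0.49],"turn": [0,0,1.87],"grip": 0.8},{"offset": [-8.57,-2.19,-0.49],"turn": [0,0,1.87],"grip": 0.8},{"offset": [-8.57,-2.19,-0.49],"turn": [0,0,1.87],"grip": 0.8}]'

```text
t: 27.8
eef_pos: [488.3, 279.2, 199.4]
ee_rot: [-0.672, 0.741, 0.0, -0.0]
contact_force: [-0.6, -0.9, -4.2]
finger_gap: 0.522
```

Run:
```python
from look import *
go(*loc(-214,-3),168,-95.6)
p,W,L,o=lids('x','o',60,90,tag='w13')
X,Y,Z=L[...,0],L[...,1],L[...,2]
for x0 in (-250,-210,-170):
    b=(abs(X-x0)<8)
    rr=Y[b&(Z>34)&(Z<42)]; fl=Y[b&(Z>10)&(Z<19)]
    for n,v in (('ridge',rr),('floor',fl)):
        v=np.sort(v[abs(v)<175]); 
        if len(v)<5: continue
        g=np.where(np.diff(v)>3)[0]; s=np.r_[0,g+1]; e=np.r_[g,len(v)-1]
        print(x0,n,[(v[i].round(1),v[j].round(1)) for i,j in zip(s,e) if j-i>10])
m=(Z>103)&(Z<110)&(X<-260)&(X>-310)&(abs(Y)<150); 
for y0 in(-100,0,60,100): 
    v=X[m&(abs(Y-y0)<10)]; 
    if len(v): print('panel top',y0,np.percentile(v,[1,99]).round(1))
m=(Z>25)&(Z<34+10)&(X>-155)&(X<-125)
print('rear',[np.percentile(X[m&(abs(Y-y0)<10)],[1,99]).round(1) for y0 in(0,90) if (m&(abs(Y-y0)<10)).sum()])
```

```text
at [488.3 279.2 199.4] th -95.63 tilt 0.06 q [ 0.44  0.41  1.65 -0.    1.08  2.11] F [-0.6 -0.9 -4.2] gap 0.522 t 27.8
offset [0.703, -1.011, 0.522] turn z -0.004 dist 80
-250 ridge [(np.float64(-147.6), np.float64(-122.4)), (np.float64(-63.0), np.float64(-33.1)), (np.float64(116.2), np.float64(140.9))]
-250 floor [(np.float64(-124.8), np.float64(-70.6)), (np.float64(-34.1), np.float64(25.7)), (np.float64(58.2), np.float64(117.3))]
-210 ridge [(np.float64(-147.1), np.float64(-122.2)), (np.float64(-63.3), np.float64(-33.0)), (np.float64(26.8), np.float64(56.4)), (np.float64(116.3), np.float64(140.8))]
-210 floor [(np.float64(-124.6), np.float64(-70.2)), (np.float64(-33.8), np.float64(25.3)), (np.float64(58.2), np.float64(117.5))]
-170 ridge [(np.float64(-147.0), np.float64(-122.0)), (np.float64(-63.1), np.float64(-32.8)), (np.float64(27.3), np.float64(57.0)), (np.float64(116.6), np.float64(141.1))]
-170 floor [(np.float64(-124.3), np.float64(-70.1)), (np.float64(-33.5), np.float64(25.8)), (np.float64(58.3), np.float64(117.4))]
panel top -100 [-289.9 -272.8]
panel top 0 [-289.5 -273.4]
panel top 100 [-290.5 -273.5]
rear [array([-145.3, -137.2]), array([-145.7, -137.8])]
```

View pics/w13.png

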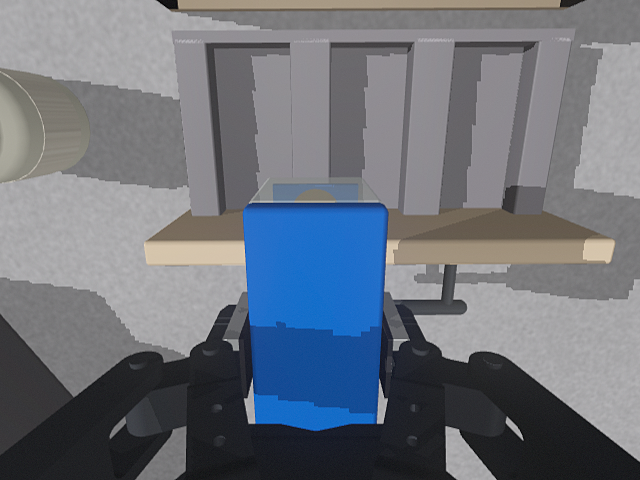

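Run:
```python
from look import *
print(loc(-210,87)); go(*loc(-210,87),165,-95.6); go(*loc(-210,87),50,-95.6)
```

```text
[557.34805125 320.48216383]
at [488.5 279.3 199.6] th -95.64 tilt 0.03 q [ 0.44  0.41  1.65 -0.    1.08  2.11] F [ 0.6  0.1 -4.5] gap 0.523 t 27.85
offset [-0.796, -1.076, 0.575] turn z -0.005 dist 87
at [488.5 279.3 199.6] th -95.64 tilt 0.03 q [ 0.44  0.41  1.65 -0.    1.08  2.11] F [ 0.6  0.1 -4.5] gap 0.523 t 27.85
offset [-0.797, -1.076, 2.492] turn z -0.005 dist 170
```

Request:
send_rows --targets '[{"offset": [-0.8,-1.08,0],"turn": [0,0,0],"grip": 0.8},{"offset": [-0.8,-1.08,0],"turn": [0,0,0],"grip": 0.8},{"offset": [-0.8,-1.08,0.4],"turn": [0,0,0],"grip": 0.8},{"offset": [-0.8,-1.08,0.6],"turn": [0,0,0],"grip": 0.8},{"offset": [-0.8,-1.08,0.6],"turn": [0,0,0],"grip": 0.8}]'

```text
t: 28.48
eef_pos: [557.2, 321.1, 163.1]
ee_rot: [-0.672, 0.741, 0.0, -0.001]
contact_force: [-0.3, -0.4, -5.2]
finger_gap: 0.522
```

Run:
```python
from look import *
go(*loc(-210,87),50,-95.6)
p,d=r.capture('wrist');save('w14',p)
```

```text
at [557.2 321.1 163.1] th -95.6 tilt 0.11 q [ 0.45  0.59  1.46 -0.    1.1   2.12] F [-0.3 -0.4 -5.2] gap 0.522 t 28.48
offset [0.008, -0.007, 1.884] turn z 0.0 dist 113
```

View pics/w14.png

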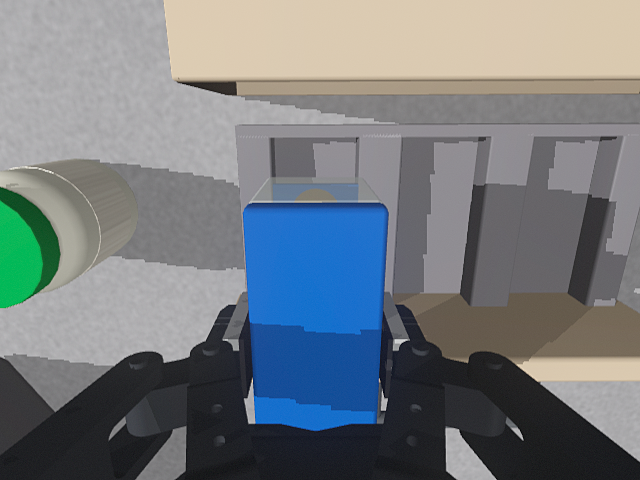

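Request:
send_rows --targets '[{"offset": [0,0,0.6],"turn": [0,0,0],"grip": 0.8},{"offset": [0,0,1.1],"turn": [0,0,0],"grip": 0.8},{"offset": [0,0,1.5],"turn": [0,0,0],"grip": 0.8},{"offset": [0,0,1.75],"turn": [0,0,0],"grip": 0.8},{"offset": [0,0,1.85],"turn": [0,0,0],"grip": 0.8},{"offset": [0,0,1.87],"turn": [0,0,0],"grip": 0.8},{"offset": [0,0,1.87],"turn": [0,0,0],"grip": 0.8}]'

```text
t: 29.4
eef_pos: [558.0, 321.9, 52.5]
ee_rot: [-0.672, 0.741, -0.0, 0.001]
contact_force: [-0.1, 0.4, -4.5]
finger_gap: 0.523
```

Request:
send_rows --targets '[{"offset": [0.01,0,0.03],"turn": [0,0,0],"grip": 0.8},{"offset": [0.01,0,0.05],"turn": [0,0,0],"grip": 0.8},{"offset": [0.01,0,0.07],"turn": [0,0,0],"grip": 0.8},{"offset": [0.01,0,0.08],"turn": [0,0,0],"grip": 0.8},{"offset": [0.01,0,0.08],"turn": [0,0,0],"grip": 0.8}]'

```text
t: 30.02
eef_pos: [558.7, 321.1, 49.0]
ee_rot: [-0.672, 0.741, -0.001, 0.001]
contact_force: [-2.3, -3.8, 12.6]
finger_gap: 0.523
```

Contact on the floor (about 17 N net). I release in small steps; the ridges limit finger room only below z = 38.

Request:
send_rows --targets '[{"offset": [0,0,-0.01],"turn": [0,0,0],"grip": 0.4},{"offset": [0,0,-0.01],"turn": [0,0,0],"grip": 0.3},{"offset": [0,0,-0.01],"turn": [0,0,0],"grip": 0.2},{"offset": [0,0,-0.01],"turn": [0,0,0],"grip": 0.2},{"offset": [0,0,-0.5],"turn": [0,0,0],"grip": 0.2},{"offset": [0,0,-1.4],"turn": [0,0,0],"grip": 0.2},{"offset": [0,0,-2.3],"turn": [0,0,0],"grip": 0.2},{"offset": [0,0,-2.5],"turn": [0,0,0],"grip": 0.2},{"offset": [0,0,-2.5],"turn": [0,0,0],"grip": 0.2}]'

```text
t: 31.15
eef_pos: [557.5, 321.1, 196.9]
ee_rot: [-0.672, 0.741, -0.0, 0.0]
contact_force: [-0.6, 0.2, 0.3]
finger_gap: 0.803
```

Run:
```python
from look import *
p,W,L,o=lids('full','b',60,95,tag='w15')
go(415,-370,200,-75)
```

```text
full [315. 222.] (array([559.3, 319.6]), array([99.8, 45. ]), -5.41, 8445) z 77.5 loc -208.0 86.3
at [557.  320.9 195.6] th -95.57 tilt 0.09 q [0.45 0.55 1.43 0.   1.16 2.12] F [ 0.  -0.2 -1.1] gap 0.8 t 31.2
offset [11.691, 1.239, -0.063] turn z -2.571 dist 705
```

View pics/w15.png

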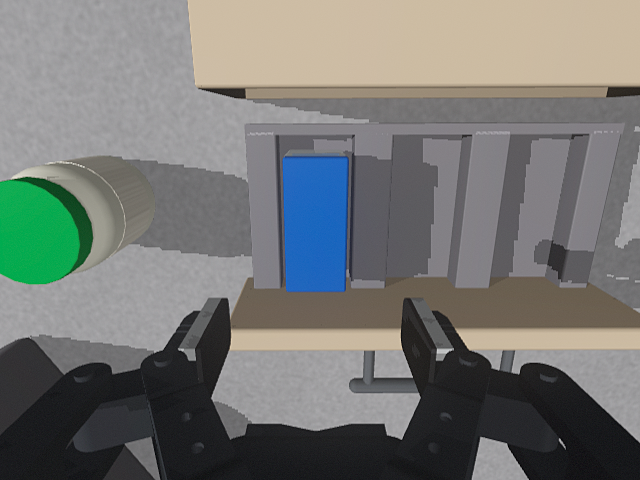

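Request:
send_rows --targets '[{"offset": [11.69,1.24,-0.3],"turn": [0,0,-2.57],"grip": 0.2},{"offset": [11.69,1.24,-0.3],"turn": [0,0,-2.57],"grip": 0.2},{"offset": [11.69,1.24,-0.3],"turn": [0,0,-2.57],"grip": 0.2},{"offset": [11.69,1.24,-0.3],"turn": [0,0,-2.57],"grip": 0.2},{"offset": [11.69,1.24,-0.3],"turn": [0,0,-2.57],"grip": 0.2},{"offset": [11.69,1.24,-0.3],"turn": [0,0,-2.57],"grip": 0.2},{"offset": [11.69,1.24,-0.3],"turn": [0,0,-2.57],"grip": 0.2},{"offset": [11.69,1.24,-0.3],"turn": [0,0,-2.57],"grip": 0.2},{"offset": [11.69,1.24,-0.3],"turn": [0,0,-2.57],"grip": 0.2},{"offset": [11.69,1.24,-0.3],"turn": [0,0,-2.57],"grip": 0.2},{"offset": [11.69,1.24,-0.3],"turn": [0,0,-2.57],"grip": 0.2},{"offset": [11.69,1.24,-0.3],"turn": [0,0,-2.57],"grip": 0.2}]'

```text
t: 32.7
eef_pos: [413.8, -372.1, 212.7]
ee_rot: [0.792, -0.61, -0.001, -0.0]
contact_force: [-0.2, 0.8, -0.6]
finger_gap: 0.804
```

Request:
send_rows --targets '[{"offset": [0,0,0],"turn": [0,0,0],"grip": 0.2}]'

```text
t: 32.83
eef_pos: [414.8, -369.8, 213.2]
ee_rot: [0.793, -0.609, -0.001, -0.0]
contact_force: [0.5, 0.7, -0.3]
finger_gap: 0.796
```

Run:
```python
from look import *
p,W,L,o=lids('full','b',50,85,tag='w16')
for q in o: go(*q[0],38,-90+q[2])
```

```text
full [349. 149.] (array([ 470.9, -380.9]), array([99.5, 45. ]), 15.14, 8379) z 69.2 loc -227.2 -619.5
full [508. 470.] (array([ 220.2, -609.5]), array([35. , 20.9]), -43.5, 621) z 73.0 loc -454.3 -871.6
at [ 415.2 -368.8  213.5] th -75.03 tilt 0.15 q [-0.81  0.38  1.66  0.    1.11  0.5 ] F [ 0.3  0.  -0.2] gap 0.798 t 32.88
offset [0.442, -0.848, 2.923] turn z -0.021 dist 185
at [ 415.2 -368.8  213.5] th -75.03 tilt 0.15 q [-0.81  0.38  1.66  0.    1.11  0.5 ] F [ 0.3  0.  -0.2] gap 0.798 t 32.88
offset [3.043, 4.173, 2.922] turn z 7.309 dist 356
```

View pics/w16.png

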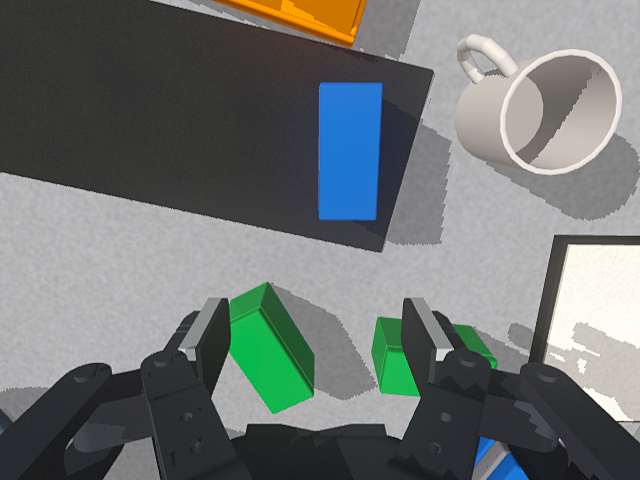

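Request:
send_rows --targets '[{"offset": [0.42,-0.85,0.3],"turn": [0,0,0],"grip": 0.18},{"offset": [0.42,-0.85,0.9],"turn": [0,0,0],"grip": 0.18},{"offset": [0.42,-0.85,1.5],"turn": [0,0,0],"grip": 0.18},{"offset": [0.42,-0.85,2.1],"turn": [0,0,0],"grip": 0.18},{"offset": [0.42,-0.85,2.6],"turn": [0,0,0],"grip": 0.18},{"offset": [0.42,-0.85,2.85],"turn": [0,0,0],"grip": 0.18},{"offset": [0.42,-0.85,2.92],"turn": [0,0,0],"grip": 0.18},{"offset": [0.42,-0.85,2.92],"turn": [0,0,0],"grip": 0.18}]'

```text
t: 33.88
eef_pos: [471.7, -380.8, 40.3]
ee_rot: [0.793, -0.609, 0.0, 0.0]
contact_force: [-0.2, 0.0, 0.2]
finger_gap: 0.817
```

Run:
```python
from look import *
go(470.9,-380.9,38,-74.9)
p,d=r.capture('wrist');save('w17',p)
```

```text
at [ 471.7 -380.8   40.3] th -74.98 tilt 0.05 q [-0.76  0.69  1.63  0.    0.82  0.55] F [-0.2  0.   0.2] gap 0.817 t 33.88
offset [-0.002, 0.013, 0.038] turn z -0.01 dist 2
```

View pics/w17.png

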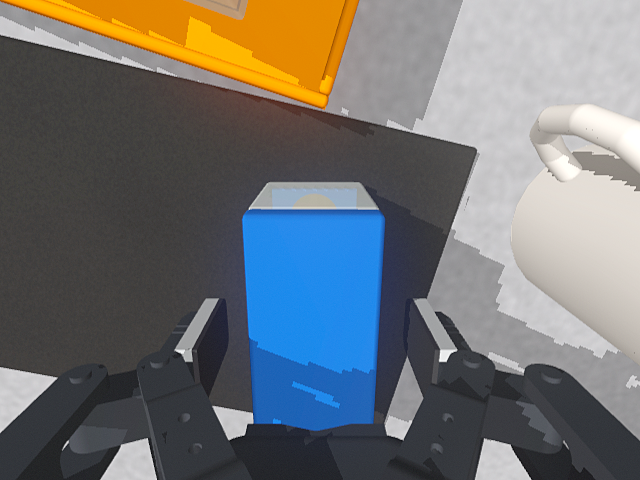

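Centred, so I lower slightly, grip and lift.

Request:
send_rows --targets '[{"offset": [-0.01,0,0.03],"turn": [0,0,0],"grip": 0.3},{"offset": [-0.01,0,0.03],"turn": [0,0,0],"grip": 0.45},{"offset": [-0.01,0,0.03],"turn": [0,0,0],"grip": 0.6},{"offset": [-0.01,0,0.03],"turn": [0,0,0],"grip": 0.8},{"offset": [-0.01,0,0.03],"turn": [0,0,0],"grip": 0.8},{"offset": [-0.01,0,0.03],"turn": [0,0,0],"grip": 0.8},{"offset": [-0.01,0,-0.2],"turn": [0,0,0],"grip": 0.8},{"offset": [-0.01,0,-0.6],"turn": [0,0,0],"grip": 0.8},{"offset": [-0.01,0,-1.2],"turn": [0,0,0],"grip": 0.8},{"offset": [-0.01,0,-1.9],"turn": [0,0,0],"grip": 0.8},{"offset": [-0.01,0,-2.3],"turn": [0,0,0],"grip": 0.8},{"offset": [-0.01,0,-2.3],"turn": [0,0,0],"grip": 0.8}]' --squeeze 25

```text
t: 35.42
eef_pos: [471.6, -380.9, 179.6]
ee_rot: [0.793, -0.609, 0.002, 0.0]
contact_force: [-0.2, -0.1, -3.2]
finger_gap: 0.52
```

Run:
```python
from look import *
print(loc(-210,-93)); go(*loc(-210,-93),170,-95.6)
```

```text
[539.68933374 141.35045336]
at [ 471.6 -380.9  179.6] th -75.01 tilt 0.21 q [-0.76  0.5   1.55 -0.    1.08  0.55] F [-0.2 -0.1 -3.2] gap 0.52 t 35.42
offset [-8.114, -3.347, 0.141] turn z 2.574 dist 527
```

Request:
send_rows --targets '[{"offset": [-2,-0.82,0],"turn": [0,0,0.6],"grip": 0.8},{"offset": [-4,-1.65,0],"turn": [0,0,1.2],"grip": 0.8},{"offset": [-6,-2.47,0],"turn": [0,0,1.8],"grip": 0.8},{"offset": [-7.6,-3.13,0.1],"turn": [0,0,2.57],"grip": 0.8},{"offset": [-8.11,-3.35,0.1],"turn": [0,0,2.57],"grip": 0.8},{"offset": [-8.11,-3.35,0.1],"turn": [0,0,2.57],"grip": 0.8},{"offset": [-8.11,-3.35,0.1],"turn": [0,0,2.57],"grip": 0.8},{"offset": [-8.11,-3.35,0.1],"turn": [0,0,2.57],"grip": 0.8},{"offset": [-8.11,-3.35,0.1],"turn": [0,0,2.57],"grip": 0.8},{"offset": [-8.11,-3.35,0.1],"turn": [0,0,2.57],"grip": 0.8},{"offset": [-8.11,-3.35,0.1],"turn": [0,0,2.57],"grip": 0.8},{"offset": [-8.11,-3.35,0.1],"turn": [0,0,2.57],"grip": 0.8}]'

```text
t: 36.92
eef_pos: [539.2, 140.6, 171.3]
ee_rot: [-0.671, 0.741, 0.0, -0.0]
contact_force: [-0.4, 0.6, -3.2]
finger_gap: 0.522
```

Run:
```python
from look import *
go(*loc(-210,-93),52,-95.6)
p,d=r.capture('wrist');save('w18',p)
L_=cloud(d,cam('wrist')); L=np.stack([(L_[...,:2]-TC)@[np.cos(A),np.sin(A)],(L_[...,:2]-TC)@[-np.sin(A),np.cos(A)],L_[...,2]],-1)
X,Y,Z=L[...,0],L[...,1],L[...,2]
b=(abs(X+160)<8)&(Z>34)&(Z<42);v=np.sort(Y[b]);g=np.where(np.diff(v)>3)[0];print([(v[i].round(1),v[j].round(1)) for i,j in zip(np.r_[0,g+1],np.r_[g,len(v)-1]) if j-i>10])
```

```text
at [539.2 140.6 171.3] th -95.64 tilt 0.04 q [ 0.17  0.43  1.69 -0.    1.02  1.84] F [-0.4  0.6 -3.2] gap 0.522 t 36.92
offset [-0.013, -0.009, 1.988] turn z -0.005 dist 119
[(np.float64(-147.1), np.float64(-123.0)), (np.float64(-63.2), np.float64(-33.1)), (np.float64(26.4), np.float64(56.8)), (np.float64(115.5), np.float64(132.2))]
```

View pics/w18.png

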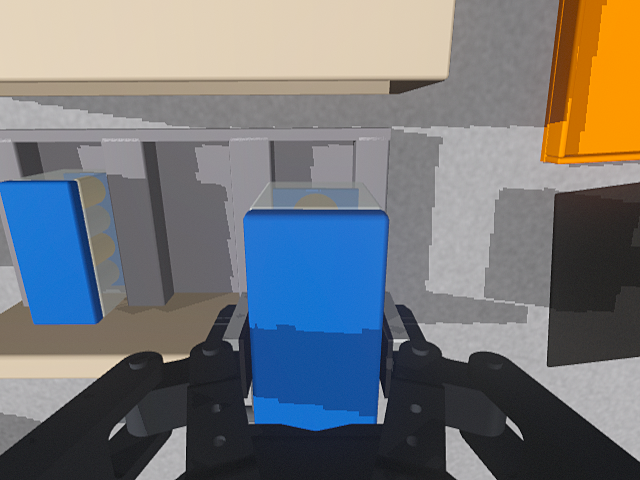

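Request:
send_rows --targets '[{"offset": [-0.01,0,0.6],"turn": [0,0,0],"grip": 0.8},{"offset": [-0.01,0,1.2],"turn": [0,0,0],"grip": 0.8},{"offset": [-0.01,0,1.6],"turn": [0,0,0],"grip": 0.8},{"offset": [-0.01,0,1.85],"turn": [0,0,0],"grip": 0.8},{"offset": [-0.01,0,1.95],"turn": [0,0,0],"grip": 0.8},{"offset": [-0.01,0,1.99],"turn": [0,0,0],"grip": 0.8},{"offset": [-0.01,0,2.01],"turn": [0,0,0],"grip": 0.8},{"offset": [-0.01,0,2.01],"turn": [0,0,0],"grip": 0.8}]'

```text
t: 37.98
eef_pos: [539.6, 142.4, 51.5]
ee_rot: [-0.672, 0.741, -0.0, 0.0]
contact_force: [-0.7, 0.8, -3.2]
finger_gap: 0.524
```

Request:
send_rows --targets '[{"offset": [0,0,0.02],"turn": [0,0,0],"grip": 0.8},{"offset": [0,0,0.03],"turn": [0,0,0],"grip": 0.8},{"offset": [0,0,0.04],"turn": [0,0,0],"grip": 0.8},{"offset": [0,0,0.045],"turn": [0,0,0],"grip": 0.8}]'

```text
t: 38.48
eef_pos: [539.4, 142.3, 48.2]
ee_rot: [-0.672, 0.741, 0.0, -0.0]
contact_force: [-0.3, -0.1, -3.6]
finger_gap: 0.52
```

Request:
send_rows --targets '[{"offset": [0,0,0.02],"turn": [0,0,0],"grip": 0.8},{"offset": [0,0,0.03],"turn": [0,0,0],"grip": 0.8},{"offset": [0,0,0.03],"turn": [0,0,0],"grip": 0.8}]'

```text
t: 38.85
eef_pos: [540.7, 142.2, 48.1]
ee_rot: [-0.672, 0.741, -0.001, 0.001]
contact_force: [-2.2, -2.4, 13.1]
finger_gap: 0.524
```

Contact. I release, lift and look.

Request:
send_rows --targets '[{"offset": [0,0,-0.01],"turn": [0,0,0],"grip": 0.4},{"offset": [0,0,-0.01],"turn": [0,0,0],"grip": 0.3},{"offset": [0,0,-0.01],"turn": [0,0,0],"grip": 0.2},{"offset": [0,0,-0.01],"turn": [0,0,0],"grip": 0.2},{"offset": [0,0,-0.5],"turn": [0,0,0],"grip": 0.2},{"offset": [0,0,-1.4],"turn": [0,0,0],"grip": 0.2},{"offset": [0,0,-2.3],"turn": [0,0,0],"grip": 0.2},{"offset": [0,0.8,-3],"turn": [0,0,0],"grip": 0.2},{"offset": [-1.5,1.2,-3],"turn": [0,0,0],"grip": 0.2},{"offset": [-1.5,1.2,-3],"turn": [0,0,0],"grip": 0.2},{"offset": [-1.5,1.2,-3],"turn": [0,0,0],"grip": 0.2},{"offset": [-1.5,1.2,-3],"turn": [0,0,0],"grip": 0.2}]'

```text
t: 40.35
eef_pos: [476.5, 238.3, 226.3]
ee_rot: [-0.672, 0.741, -0.0, -0.0]
contact_force: [0.4, 0.9, -0.6]
finger_gap: 0.801
```

Run:
```python
from look import *
p,W,L,o=lids('full','b',60,95,tag='w19')
X,Y,Z=L[...,0],L[...,1],L[...,2]
m=(Z>90)&(Z<110)&(X<-308)&(X>-350)&(abs(Y)<100); print('bar',rect_xy(L[m]))
go(*loc(-327,-3),230,-5.63)
```

```text
full [437. 119.] (array([539.9, 141.3]), array([99.1, 45.3]), -5.73, 8912) z 78.8 loc -209.8 -93.0
full [203. 133.] (array([547. , 313.6]), array([99.2, 45.6]), -5.5, 8615) z 78.8 loc -219.6 79.1
bar (array([-320.1,   -4. ]), array([130.4,  25.7]), -89.11, 2677)
at [476.6 238.  226.3] th -95.61 tilt 0.03 q [ 0.38  0.33  1.7  -0.    1.12  2.04] F [ 0.6 -0.4 -0.9] gap 0.804 t 40.4
offset [0.0, 0.746, -0.061] turn z -11.247 dist 45
```

View pics/w19.png

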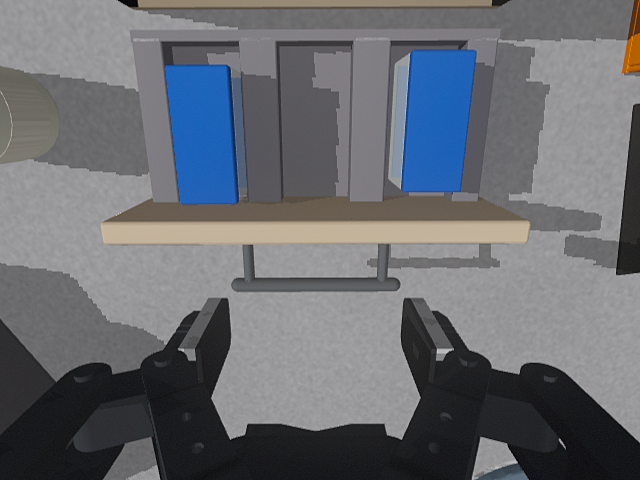

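Run:
```python
from look import *
print(loc(-362,-3.5));go(*loc(-362,-3.5),84,-95.63)
```

```text
[397.20286277 245.33052641]
at [476.6 238.  226.3] th -95.61 tilt 0.03 q [ 0.38  0.33  1.7  -0.    1.12  2.04] F [ 0.6 -0.4 -0.9] gap 0.804 t 40.4
offset [0.008, 1.328, 2.372] turn z 0.003 dist 163
```

Request:
send_rows --targets '[{"offset": [0,1.33,0],"turn": [0,0,0],"grip": 1},{"offset": [0,1.33,0],"turn": [0,0,0],"grip": 1},{"offset": [0,1.33,0],"turn": [0,0,0],"grip": 1},{"offset": [0,1.33,0],"turn": [0,0,0],"grip": 1},{"offset": [0,1.33,0.8],"turn": [0,0,0],"grip": 1},{"offset": [0,1.33,1.6],"turn": [0,0,0],"grip": 1},{"offset": [0,1.33,2.2],"turn": [0,0,0],"grip": 1},{"offset": [0,1.33,2.37],"turn": [0,0,0],"grip": 1},{"offset": [0,1.33,2.37],"turn": [0,0,0],"grip": 1}]'

```text
t: 41.52
eef_pos: [397.7, 246.6, 84.5]
ee_rot: [-0.672, 0.741, 0.0, -0.0]
contact_force: [-0.0, 0.3, 0.1]
finger_gap: -0.003
```

Run:
```python
from look import *
go(*loc(-343,-3.5),84,-95.63)
p,d=r.capture('wrist');save('w20',p)
```

```text
at [397.7 246.6  84.5] th -95.6 tilt 0.01 q [ 0.46  0.43  1.98 -0.    0.73  2.12] F [-0.   0.3  0.1] gap -0.003 t 41.52
offset [0.022, -0.31, 0.008] turn z 0.004 dist 19
```

View pics/w20.png

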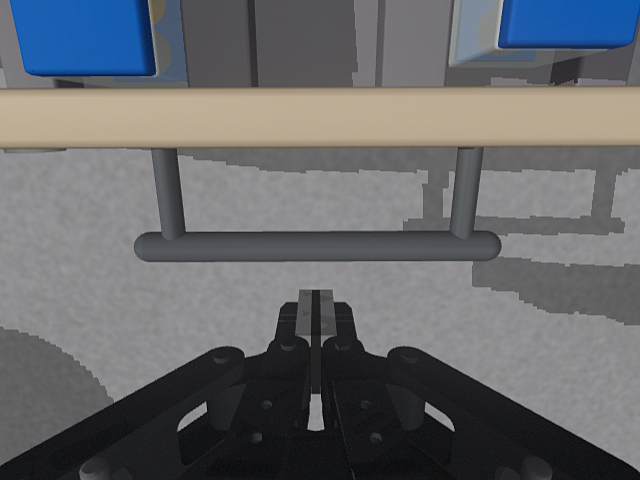

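Request:
send_rows --targets '[{"offset": [0,-0.1,0],"turn": [0,0,0],"grip": 1},{"offset": [0,-0.18,0],"turn": [0,0,0],"grip": 1},{"offset": [0,-0.24,0],"turn": [0,0,0],"grip": 1},{"offset": [0,-0.29,0],"turn": [0,0,0],"grip": 1},{"offset": [0,-0.34,0],"turn": [0,0,0],"grip": 1},{"offset": [0,-0.4,0],"turn": [0,0,0],"grip": 1},{"offset": [0,-0.48,0],"turn": [0,0,0],"grip": 1},{"offset": [0,-0.57,0],"turn": [0,0,0],"grip": 1},{"offset": [0,-0.67,0],"turn": [0,0,0],"grip": 1},{"offset": [0,-0.77,0],"turn": [0,0,0],"grip": 1},{"offset": [0,-0.87,0],"turn": [0,0,0],"grip": 1},{"offset": [0,-0.97,0],"turn": [0,0,0],"grip": 1}]'

```text
t: 43.08
eef_pos: [455.4, 240.9, 84.3]
ee_rot: [-0.672, 0.741, 0.0, 0.0]
contact_force: [-2.0, 1.7, 0.5]
finger_gap: 0.001
```

Run:
```python
from look import *
p,W,L,o=lids('full','b',60,95,tag='w21')
go(*loc(-200,-3.5),84,-95.63)
```

```text
full [87. 59.] (array([559.8, 312.7]), array([46.3, 40.4]), 85.67, 15779) z 79.0 loc -206.8 79.5
full [564.  46.] (array([547.6, 141.4]), array([46.6, 31.2]), 82.47, 12575) z 79.0 loc -202.1 -92.2
at [456.2 240.9  84.4] th -95.58 tilt 0.06 q [ 0.4   0.5   1.86 -0.    0.79  2.06] F [-0.6 -0.4  0.2] gap -0.0 t 43.12
offset [0.025, -1.714, 0.008] turn z 0.007 dist 103
```

View pics/w21.png

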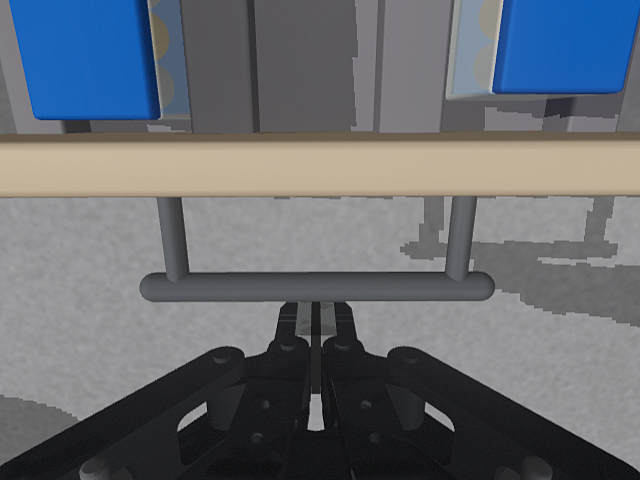

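Request:
send_rows --targets '[{"offset": [0,-0.06,0],"turn": [0,0,0],"grip": 1},{"offset": [0,-0.14,0],"turn": [0,0,0],"grip": 1},{"offset": [0,-0.24,0],"turn": [0,0,0],"grip": 1},{"offset": [0,-0.34,0],"turn": [0,0,0],"grip": 1},{"offset": [0,-0.44,0],"turn": [0,0,0],"grip": 1},{"offset": [0,-0.54,0],"turn": [0,0,0],"grip": 1},{"offset": [0,-0.64,0],"turn": [0,0,0],"grip": 1},{"offset": [0,-0.74,0],"turn": [0,0,0],"grip": 1},{"offset": [0,-0.84,0],"turn": [0,0,0],"grip": 1},{"offset": [0,-0.94,0],"turn": [0,0,0],"grip": 1},{"offset": [0,-1.04,0],"turn": [0,0,0],"grip": 1},{"offset": [0,-1.14,0],"turn": [0,0,0],"grip": 1}]'

```text
t: 44.62
eef_pos: [523.5, 234.3, 84.3]
ee_rot: [-0.672, 0.741, 0.0, 0.0]
contact_force: [-2.6, 2.2, -0.6]
finger_gap: -0.003
```

```bash
python3 go.py 560 230 84 -95.6
```

```text
at [523.5 234.3  84.3] th -95.57 tilt 0.0 q [0.34 0.58 1.7  0.   0.86 2.01] F [-2.6  2.2 -0.6] gap -0.003 t 44.62
offset [0.012, -0.613, 0.005] turn z 0.004 dist 37
```

Request:
send_rows --targets '[{"offset": [0,-0.06,0],"turn": [0,0,0],"grip": 1},{"offset": [0,-0.13,0],"turn": [0,0,0],"grip": 1},{"offset": [0,-0.2,0],"turn": [0,0,0],"grip": 1},{"offset": [0,-0.27,0],"turn": [0,0,0],"grip": 1},{"offset": [0,-0.33,0],"turn": [0,0,0],"grip": 1},{"offset": [0,-0.39,0],"turn": [0,0,0],"grip": 1},{"offset": [0,-0.44,0],"turn": [0,0,0],"grip": 1},{"offset": [0,-0.49,0],"turn": [0,0,0],"grip": 1},{"offset": [0,-0.53,0],"turn": [0,0,0],"grip": 1},{"offset": [0,-0.57,0],"turn": [0,0,0],"grip": 1},{"offset": [0,-0.6,0],"turn": [0,0,0],"grip": 1},{"offset": [0,-0.63,0],"turn": [0,0,0],"grip": 1}]'

```text
t: 46.12
eef_pos: [560.8, 230.7, 84.3]
ee_rot: [-0.672, 0.741, 0.0, -0.0]
contact_force: [-1.3, 2.3, 0.1]
finger_gap: 0.001
```

Run:
```python
from look import *
p,W,L,o=lids('full','b',60,95,tag='w22')
s=r.get_state();print((s['eef_pos'][:2]-TC)@[np.cos(A),np.sin(A)],s['contact_force'])
X,Y,Z=L[...,0],L[...,1],L[...,2]
m=(Z>103)&(Z<110)&(X<-110)&(abs(Y)<150); 
for y0 in(-60,0,60): 
    v=X[m&(abs(Y-y0)<10)]; 
    if len(v): print('panel top',y0,np.percentile(v,[1,99]).round(1))
```

```text
full [ 95. 111.] (array([647.8, 304.2]), array([45.5,  5.6]), 84.44, 2024) z 78.7 loc -118.4 79.7
-197.52037093569234 [-2.15447179  0.85969207 -0.97447719]
panel top -60 [-178.6 -127. ]
panel top 0 [-189.9 -127.6]
panel top 60 [-145.2 -127.8]
```

View pics/w22.png

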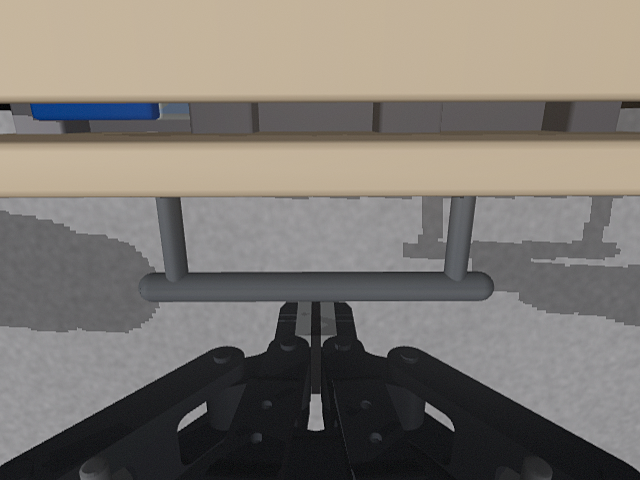

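Request:
send_rows --targets '[{"offset": [0,-0.03,0],"turn": [0,0,0],"grip": 1},{"offset": [0,-0.06,0],"turn": [0,0,0],"grip": 1},{"offset": [0,-0.09,0],"turn": [0,0,0],"grip": 1},{"offset": [0,-0.11,0],"turn": [0,0,0],"grip": 1},{"offset": [0,-0.13,0],"turn": [0,0,0],"grip": 1},{"offset": [0,-0.14,0],"turn": [0,0,0],"grip": 1}]'

```text
t: 46.92
eef_pos: [569.1, 229.8, 84.3]
ee_rot: [-0.672, 0.741, 0.0, -0.0]
contact_force: [-2.0, 0.9, 0.7]
finger_gap: 0.0
```

Request:
send_rows --targets '[{"offset": [0,-0.01,0],"turn": [0,0,0],"grip": 1},{"offset": [0,-0.02,0],"turn": [0,0,0],"grip": 1},{"offset": [0,-0.03,0],"turn": [0,0,0],"grip": 1},{"offset": [0,-0.03,0],"turn": [0,0,0],"grip": 1}]'

```text
t: 47.42
eef_pos: [570.9, 229.7, 84.3]
ee_rot: [-0.672, 0.741, -0.0, 0.0]
contact_force: [-0.6, 0.3, 0.6]
finger_gap: 0.005
```

Request:
send_rows --targets '[{"offset": [0,-0.01,0],"turn": [0,0,0],"grip": 1},{"offset": [0,-0.02,0],"turn": [0,0,0],"grip": 1},{"offset": [0,-0.03,0],"turn": [0,0,0],"grip": 1},{"offset": [0,-0.03,0],"turn": [0,0,0],"grip": 1}]'

```text
t: 47.92
eef_pos: [572.7, 229.5, 84.3]
ee_rot: [-0.672, 0.741, -0.0, 0.0]
contact_force: [-0.9, 0.6, -0.7]
finger_gap: -0.0
```

Run:
```python
from look import *
p,W,L,o=lids('full','b',60,95,tag='w23')
X,Y,Z=L[...,0],L[...,1],L[...,2]
for y0 in(-60,60):
    b=abs(Y-y0)<10
    print(np.percentile(X[b&(Z>103)&(Z<110)&(X>-160)],[1,5,50,95,99]).round(1),np.percentile(X[b&(Z>115)&(Z<125)],[.5,1]).round(1))
```

```text
[-133.  -132.  -124.8 -118.1 -117.5] [-116.4 -116.1]
[-133.4 -132.4 -125.2 -118.6 -118. ] [-116.8 -116.5]
```

View pics/w23.png

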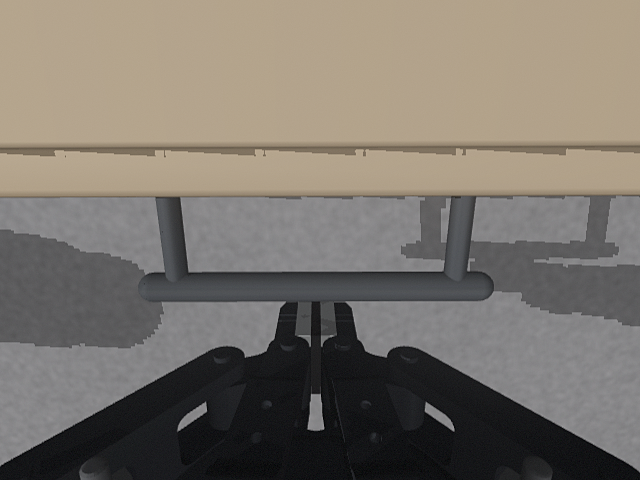

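Request:
send_rows --targets '[{"offset": [0,-0.01,0],"turn": [0,0,0],"grip": 1},{"offset": [0,-0.02,0],"turn": [0,0,0],"grip": 1},{"offset": [0,-0.03,0],"turn": [0,0,0],"grip": 1},{"offset": [0,-0.03,0],"turn": [0,0,0],"grip": 1}]'

```text
t: 48.48
eef_pos: [574.5, 229.3, 84.3]
ee_rot: [-0.672, 0.741, -0.0, 0.0]
contact_force: [-2.0, 0.0, -0.1]
finger_gap: -0.002
```

Request:
send_rows --targets '[{"offset": [0,-0.01,0],"turn": [0,0,0],"grip": 1},{"offset": [0,-0.02,0],"turn": [0,0,0],"grip": 1},{"offset": [0,-0.03,0],"turn": [0,0,0],"grip": 1},{"offset": [0,-0.03,0],"turn": [0,0,0],"grip": 1}]'

```text
t: 48.98
eef_pos: [575.6, 229.2, 84.3]
ee_rot: [-0.672, 0.741, 0.0, -0.001]
contact_force: [-5.2, 0.0, 3.2]
finger_gap: -0.001
```

Request:
send_rows --targets '[{"offset": [0,-0.01,0],"turn": [0,0,0],"grip": 1},{"offset": [0,-0.02,0],"turn": [0,0,0],"grip": 1},{"offset": [0,-0.02,0],"turn": [0,0,0],"grip": 1},{"offset": [0,-0.02,0],"turn": [0,0,0],"grip": 1}]'

```text
t: 49.48
eef_pos: [575.7, 229.2, 84.2]
ee_rot: [-0.672, 0.741, 0.001, -0.002]
contact_force: [-11.3, 1.8, 7.0]
finger_gap: -0.001
```

The drawer is on its stop: 11 N and no further travel. I back off slowly and clear out.

Request:
send_rows --targets '[{"offset": [0,0.05,0],"turn": [0,0,0],"grip": 1},{"offset": [0,0.2,0],"turn": [0,0,0],"grip": 1},{"offset": [0,0.5,0],"turn": [0,0,0],"grip": 1},{"offset": [0,0.9,0],"turn": [0,0,0],"grip": 1},{"offset": [0,1.3,-1],"turn": [0,0,0],"grip": 1},{"offset": [0,1.6,-2],"turn": [0,0,0],"grip": 1},{"offset": [0,2,-3],"turn": [0,0,0],"grip": 1},{"offset": [0,2,-3],"turn": [0,0,0],"grip": 1},{"offset": [0,2,-3],"turn": [0,0,0],"grip": 1}]'

```text
t: 50.6
eef_pos: [457.8, 240.6, 264.0]
ee_rot: [-0.672, 0.741, -0.0, 0.0]
contact_force: [0.1, 0.5, 0.0]
finger_gap: -0.002
```

Run:
```python
from look import *
p,W,L,o=lids('full','b',60,95,tag='w24')
X,Y,Z=L[...,0],L[...,1],L[...,2]
for y0 in(-60,60):
    b=abs(Y-y0)<10
    print(np.percentile(X[b&(Z>103)&(Z<110)&(X>-160)],[1,5,50,95,99]).round(1),np.percentile(X[b&(Z>115)&(Z<125)],[.5,1]).round(1))
p,d=r.capture('top');save('t2',p)
p,d=r.capture('scene');save('s2',p)
print(r.get_state()['t'])
```

```text
Traceback (most recent call last):
IndexError: index -1 is out of bounds for axis 0 with size 0
```

View pics/w24.png

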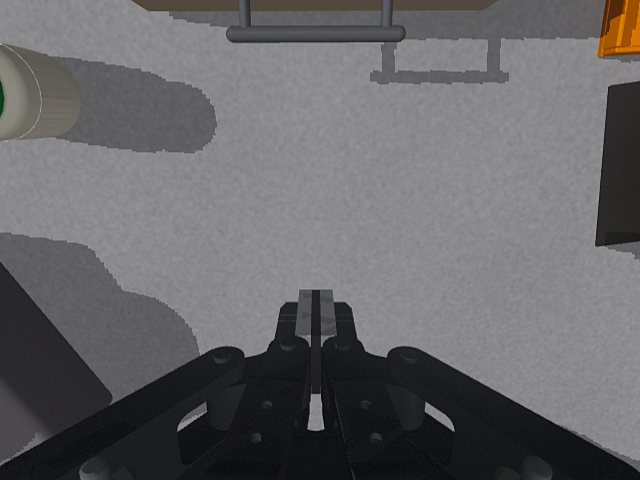

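Request:
send_rows --targets '[{"offset": [0,-1.6,0],"turn": [0,0,0],"grip": 1},{"offset": [0,-1.6,0],"turn": [0,0,0],"grip": 1},{"offset": [0,-1.6,0],"turn": [0,0,0],"grip": 1},{"offset": [0,-1.6,0],"turn": [0,0,0],"grip": 1}]'

```text
t: 51.15
eef_pos: [552.8, 231.2, 262.7]
ee_rot: [-0.672, 0.741, 0.001, -0.001]
contact_force: [-0.8, 0.5, 0.1]
finger_gap: -0.0
```

Run:
```python
from look import *
p,W,L,o=lids('full','b',60,95,tag='w24b')
X,Y,Z=L[...,0],L[...,1],L[...,2]
for y0 in(-60,0,60):
    b=abs(Y-y0)<10
    for a in (X[b&(Z>103)&(Z<110)&(X>-160)],X[b&(Z>115)&(Z<125)]):
        if len(a): print(y0,np.percentile(a,[1,5,50,95,99]).round(1))
p,d=r.capture('top');save('t2',p)
p,d=r.capture('scene');save('s2',p)
```

```text
-60 [-130.1 -129.4 -123.  -116.6 -115.9]
-60 [-115.3 -112.7  -84.   -58.   -55.7]
0 [-130.2 -129.6 -123.4 -117.3 -116.8]
0 [-116.  -113.4  -84.7  -58.1  -55.9]
60 [-130.3 -129.6 -123.8 -117.4 -116.8]
60 [-116.2 -113.5  -84.7  -58.3  -56. ]
```

View pics/w24b.png

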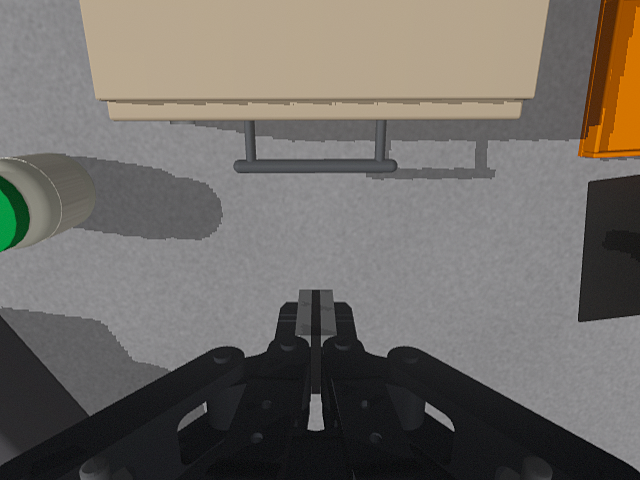

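View pics/t2.png

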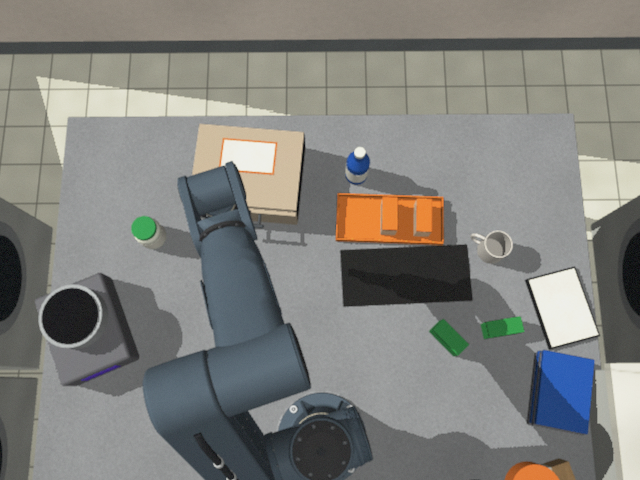

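View pics/s2.png

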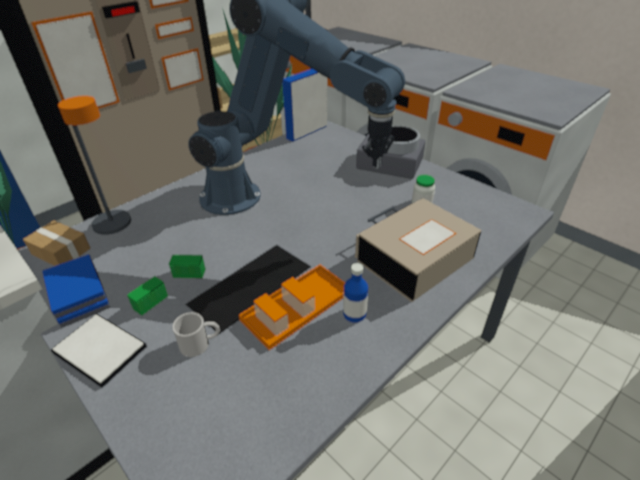

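The panel is flush against the till. Both empties stand in the tray at (389,216) and (424,218) in the top view, the mat is clear, and the bystanders have not moved.

Request:
send_rows --targets '[{"offset": [0,0,0],"turn": [0,0,0],"grip": 1},{"offset": [0,0,0],"turn": [0,0,0],"grip": 1},{"offset": [0,0,0],"turn": [0,0,0],"grip": 1}]'

```text
t: 51.68
eef_pos: [553.4, 231.4, 264.4]
ee_rot: [-0.672, 0.741, -0.0, 0.0]
contact_force: [1.1, 0.3, -0.5]
finger_gap: 0.002
```

```bash
python3 -c "
from rig import r
print(r.get_state()['t'],r.close_job())"
```

```text
the job is handed in; nothing more can be done
51.675 None
```

The job is done and handed in at 51.7 s. I pulled the drawer open, stood both empty cassettes in the orange tray and stood the two full ones in bay0 and bay2. I then pushed the drawer slowly onto its stop. Only two empties and two fulls were present at the start.

**Last checks:**
- **Drawer:** the push built up to about 11 N with no further travel. From above, the gap between panel and till measured about 0 to 1 mm.
- **Cassettes:** both empties stand in the tray, and the mat is clear. I last saw the fulls upright on the bay floors with the drawer still open, lid height 79 mm as expected. They cannot be seen now it is shut.
- **Forces:** I gripped the cassettes at 22 to 25 N and set each down with about 10 to 17 N of contact.
- **Bystanders:** the bottle, jar and mug look unmoved.

**What disagreed:** the cassette in bay0 was found about 12 mm along and 7 mm across from where I had set it. It was still upright on that bay's floor, so I left it. I could not tell whether that was the announced knock. The lids in the tray read about 2 mm lower than expected, which I put down to camera error.

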